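# Draw the counter-sign plate out of its storage channel and hang it level

### The job

Put out the blank metal counter sign: push back the stop bolt of the wooden storage channel until it is fully open, then, without gripping the L-shaped plate, hook a fingertip behind its step and draw it along the channel, keeping it level, until its low tail is wholly out from under the cover. Then take the plate by its top edge, lift it out of the groove and hang it on the peg of the round-footed stand by the one hole of its five that lets it hang level, then let go. Leave the things round about where they are.

Things in the scene. Friction and masses are not known exactly. Their poses are not given: they have to be found in the camera images.
- holder: wooden storage channel, fixed: base 84 mm wide, 278 mm long, 12 mm thick with a 9.6 mm wide slot on it for the plate. From the mouth 84 mm back the slot is covered (30 mm high inside; cover 34 mm wide, its top 48 mm above the desk); from the mouth 186 mm forward it is an open groove between rails 8 mm thick whose tops are 34 mm above the desk. Same origin (on the desk) and axes as the mouth.
- mouth (a point): mouth of the covered part of the storage channel: middle of the slot, on its floor, 12 mm above the desk. x axis: the way the plate is drawn out, roughly to the robot's left; z up; -y roughly away from the robot.
- stop (a joint): stop bolt, in m: 0 = shut, its 12 mm wide steel bar crosses the groove ahead of the plate, centred 167.5 mm forward of the mouth; it slides along the mouth's -y, away from the robot, to 0.03 = fully open. Starts at 0 to 0.003; drags with about 1.5 N and stays where it is left.
- stop_knob (a point): knob of the stop bolt: upright steel rod 12 mm thick with a round black cap 17 mm wide, 48 mm to the mouth's -y of the slot's middle when shut. This point is on the rod's axis at the underside of the cap, 72 mm above the desk; the cap is 14 mm high. Push rod or cap, anywhere down to 24 mm below this point.
- plate: blank L-shaped metal plate, uniform, about 0.15 kg, 8 mm thick, 200 mm long, on edge in the slot. x: along it to its tall end, y: through it, z: up when level; origin on its lower edge under the step. Tall end x 0 to 105 mm, 95 mm high; low tail x -95 to 0, 28 mm high. Five 13 mm holes in a row at z 78 mm. It hangs level by the hole above its centre of mass (reckon from outline and holes).
- plate_mid (a point): centre of the plate's tall end, half-way up and through its thickness (x 52.5, z 47.5 mm in the plate's axes); the top edge is 47.5 mm above it.
- tail_end (a point): middle of the end edge of the plate's low tail (x -95, z 14 mm in the plate's axes). It starts 45 to 55 mm inside the cover.
- step (a point): the step: upright edge of the tall end that faces the tail (x 0 in the plate's axes, from z 28 to 95 mm); this point is at z 61 mm. It starts 40 to 50 mm ahead of the channel's mouth. Hook here.
- hole1 (a point): centre of the plate's hole 1, counted from the tall end's outer edge towards the step (x 84.5, z 78 mm in the plate's axes)
- hole2 (a point): centre of the plate's hole 2, counted from the tall end's outer edge towards the step (x 66.5, z 78 mm in the plate's axes)
- hole3 (a point): centre of the plate's hole 3, counted from the tall end's outer edge towards the step (x 48.5, z 78 mm in the plate's axes)
- hole4 (a point): centre of the plate's hole 4, counted from the tall end's outer edge towards the step (x 30.5, z 78 mm in the plate's axes)
- hole5 (a point): centre of the plate's hole 5, counted from the tall end's outer edge towards the step (x 12.5, z 78 mm in the plate's axes)
- stand: sign stand, fixed: round foot 110 mm wide, post 16 mm thick, its round top 161 mm above the desk; from the post a horizontal steel peg, 6 mm thick with a tapered tip, reaches 71 mm from the post's axis along the stand's -x, roughly towards the robot. Origin on the desk under the post's axis.
- peg_mid (a point): middle of the free length of the peg, on its axis, 150 mm above the desk and 38 mm from the post's axis; own axes as the stand's (peg along x).
- peg_tip (a point): free tip of the peg, on its axis, 71 mm from the post's axis.
- calculator: bystander, loose, to be left alone: flat desk calculator, 140x102x26 mm. Origin at the centre of its underside.
- stapler: bystander, loose, to be left alone: desk stapler, 127x36x40 mm. Origin at the centre of its underside.
- tape_dispenser: bystander, loose, to be left alone: small tape dispenser, 110x28x60 mm. Origin at the centre of its underside.
- jar: bystander, loose, to be left alone: small screw-lid jar, 61 mm wide, 72 mm high. Origin at the centre of its underside.
- label_roll: bystander, loose, to be left alone: roll of labels standing on its face, 62 mm wide, 40 mm high. Origin at the centre of its underside.

How it is judged:
On the way, in this order (a step that is already met when the one before it is completed fails the run):
1. the stop bolt is pushed fully open (value of joint stop above 0.022 m), for 0.2 s.
2. the plate is drawn along the groove until its tail is clear of the cover, still standing level in the groove (x of tail_end in the frame of mouth above 0.003 m and y of tail_end in the frame of mouth between -0.006 and 0.006 m and z of tail_end in the frame of mouth between 0.009 and 0.022 m and angle between plate's own x axis and vertical between 1.4808 and 1.6608 rad), for 0.2 s.
3. the plate is lifted out of the groove (z of plate_mid in the frame of mouth above 0.0775 m), for 0.1 s.
4. the plate's fourth hole is on the peg (x of hole4 in the frame of peg_mid between -0.028 and 0.032 m and y of hole4 in the frame of peg_mid between -0.006 and 0.006 m and z of hole4 in the frame of peg_mid between -0.007 and 0.004 m), for 0.2 s.
At the end, for the whole second after the job is handed in: The plate hangs still and released on the peg by the hole above its centre of mass (hole 4, within 6 mm of the peg axis, on its free length), level within 6 degrees and square to the peg within 20 degrees; the stop bolt is still open (18 mm or more) (all of step 4 and angle between plate's own x axis and vertical between 1.4708 and 1.6708 rad and angle between the y axis of plate and the x axis of stand, either way round below 0.35 rad and contact force between plate and stand above 0.6 N and linear speed of plate below 0.03 m/s and angular speed of plate below 0.3 rad/s and value of joint stop above 0.018 m); the robot touches nothing.
It fails at once if the plate tips more than 5 degrees off level while its tail is still under the cover (x of tail_end in the frame of mouth between -0.09 and 0 m and not (angle between plate's own x axis and vertical between 1.4808 and 1.6608 rad) and z of tail_end in the frame of mouth below 0.05 m).
It fails at once if the plate is taken between the fingers while its tail is still under the cover (x of tail_end in the frame of mouth between -0.09 and 0 m and z of tail_end in the frame of mouth below 0.03 m and y of the grasp point in the frame of plate between -0.014 and 0.014 m and ((x of the grasp point in the frame of plate between 0.008 and 0.115 m and z of the grasp point in the frame of plate below 0.105 m) or (x of the grasp point in the frame of plate between -0.1 and 0.008 m and z of the grasp point in the frame of plate below 0.038 m))).
It fails at once if a bystander is shifted by more than 3 cm (distance of any of calculator, stapler, tape_dispenser, jar, label_roll from where it was at the start of the episode above 0.03 m).
It also fails if it takes over 64 s, if anything falls off the work surface, if the arm or the gripper's body presses on something with over 40 N, if the wrist force passes 120 N, or if a joint passes its speed limit or range.

### The arm

A 7-joint arm with a two-finger parallel gripper is mounted at the origin on a cart in front of the work surface, level with it; the furniture and walls round the work are solid. World frame = base frame: x ahead of the robot, y to its left, z up, the work surface at z = 0. Lengths are in m, angles in rad, forces in N, time in s.
With the tool pointing down it reaches from about 0.4 to 0.9 m from the base axis. Payload 5.5 kg.
Tool frame: the origin (TCP) lies at the centre of the arm's flange, where the gripper is bolted on; the fingertips stand 173 mm ahead of it and the grasp point (between the pads) lies 155 mm ahead of it; z points along the fingers, y is the direction in which the jaws open and shut (so a half turn about z gives the same grasp; the last joint's range is limited). The gripper opens to 85 mm and grips with 20 to 120 N. Pads are 22 mm wide; open, the fingers measure 114 mm over their backs; the gripper's body (76 mm by 85 mm) begins 54 mm behind the grasp point. The pads swing forward as they close: fully open they stand 13 mm farther back than shut.
Start: joints at [1.416, 0.501, -0.427, 1.55, 0.221, 1.138, -0.21], TCP at [0.264, -0.594, 0.405] pointing down, gripper open.
Joint ranges: [-2.88, 2.88], [-0.31, 2.03], [-1.54, 1.56], [0.2, 2.42], [-1.41, 4.55], [0.19, 2.02], [-2.57, 2.57]. Speed limits (rad/s): [2.57, 2.57, 3.14, 3.14, 3.14, 3.14, 3.14].

### API

Orientations are given as a unit quaternion [w, x, y, z].
In Python, from workcell import env, viewer gives the robot as it stands.
- The arm moves only by the tool drive_tool, never from a script. Its arguments are lists of equal length, an entry for each row: "offset": the shift along the tool's x, y, z in mm, a list of three; "twist": the turn, a rotation vector about the tool's x, y, z in degrees, a list of three; "claw": the opening, from 0 (shut) to 1 (fully open). A call has exactly 8 rows; each row is the pose to reach, as a shift and turn from the pose commanded when the call began, along the tool's axes at that moment; what a row does not reach only later rows make up. A row lasts 1/8 s, in which the tool goes at most 62.5 mm and 10.7 degrees, less where a joint would pass 70% of its speed; a pose out of reach is approached as far as the arm can. A call with a gripper value outside its range is refused whole. The fingers move at their own pace and stop on an object; "newtons" is the grip in N (left out, the last holds). Time passes only in rows, so rows that repeat a pose let the fingers close, or fill a call up. It gives the time, the measured TCP pose, the force and the opening at its end, in the units of the state.
- env.get_obs(): the state, without advancing time (a new reading comes with each control period).
- viewer.read_camera(name): name is "scene" or "side" or "wrist"; returns a dict with "color" (400x640x3 uint8, red, green, blue), "fx", "fy", "cx", "cy" (pixels), "cam_to_world" (4x4, takes a point from camera to world coordinates). Camera axes: x right, y up, looking along -z (the intrinsics and any distortion apply to the point x, -y, -z); pixel columns grow to the right and rows downward; lengths in m; the calibration is good to about 2 mm. The wrist camera is an equidistant fisheye: a pixel r from the principal point sees the ray r / f radians off the axis. A picture is of the moment at which its call begins. There is no depth.
- env.finish_job(): hands the job in, once; it reports no verdict.
The state is a dict: "time": time; "joint_positions": joint angles; "joint_vel": joint speeds; "effort": joint torques, N m; "ee_pos": TCP position; "ee_rot": TCP orientation; "contact_force": force on the tool from outside, world axes, zero at the start; "moment": the same for the moment, N m; "grip_width": finger opening in m.
Only numpy, scipy, OpenCV 4.12 (cv2) and the standard library are available. Lean on these libraries where they do the work, as an engineer would, in place of code of your own. Each camera call takes 0.05 s, during which the arm holds its last target.

## Working session

There is one attempt and no reset: what is moved stays moved. The work goes in short steps, Python scripts to look and compute and a tool call to move; the robot and the scene stay as the last step left them, time stands still between calls to the robot, and variables do not carry over. Pictures are saved under pics/ and viewed, and the job is handed in when it is done.

Besides the shell and the picture viewer there is one more tool, called after ">>>" as a command line: name --argument value ..., lists and objects as JSON in quotes. drive_tool: Moves the arm, as the interface text tells. Its arguments: {"type":"object","properties":{"offset":{"type":"array","items":{"type":"array","items":{"type":"number"}}},"twist":{"type":"array","items":{"type":"array","items":{"type":"number"}}},"claw":{"type":"array","items":{"type":"number"}},"newtons":{"type":"number"}},"required":["offset","twist","claw"]}

```bash
ls; mkdir -p pics
python3 - <<'E'
from workcell import env, viewer
import cv2, numpy as np
np.set_printoptions(precision=4,suppress=True)
print(env.get_obs())
for n in ["scene","side","wrist"]:
    d=viewer.read_camera(n)
    cv2.imwrite(f"pics/{n}0.png",d["color"][:,:,::-1])
    print(n,d["fx"],d["fy"],d["cx"],d["cy"]);print(d["cam_to_world"]); print([k for k in d])
E
```

```text
pics
{'time': 0.0, 'joint_positions': array([ 1.4162,  0.5018, -0.4267,  1.5515,  0.2208,  1.1383, -0.2103]), 'joint_vel': array([-0.0013,  0.0011,  0.0001, -0.    , -0.0005,  0.0006, -0.0008]), 'effort': array([ -0.0006, -56.9522,  -5.8164, -28.0947,   0.0106,   0.0119,
        -0.    ]), 'ee_pos': array([ 0.2635, -0.5938,  0.4036]), 'ee_rot': array([-0.0009,  0.9783,  0.2074, -0.0002]), 'contact_force': array([-0.946 ,  0.0727, -0.5731]), 'moment': array([-0.0206,  0.0579,  0.0065]), 'grip_width': 0.08546617968168373}
scene 474.89752938372254 474.89752938372254 326.0203775950292 208.08982774617016
[[-0.4937  0.4925 -0.7167 -0.5589]
 [-0.8695 -0.2644  0.4173  0.7365]
 [ 0.016   0.8292  0.5587  0.9745]
 [ 0.      0.      0.      1.    ]]
['color', 'fx', 'fy', 'cx', 'cy', 'cam_to_world']
side 499.09992194267517 499.09992194267517 310.43062233962934 198.1555370770414
[[-0.9506  0.149  -0.2724  0.1689]
 [-0.3105 -0.4393  0.843   1.2708]
 [ 0.006   0.8859  0.4639  0.7592]
 [ 0.      0.      0.      1.    ]]
['color', 'fx', 'fy', 'cx', 'cy', 'cam_to_world']
wrist 309.70691628693146 309.70691628693146 320.85269399658864 197.77702155194623
[[ 0.4049  0.8729  0.2721  0.3328]
 [-0.9144  0.3869  0.1195 -0.5631]
 [-0.0009 -0.2972  0.9548  0.3728]
 [ 0.      0.      0.      1.    ]]
['color', 'fx', 'fy', 'cx', 'cy', 'cam_to_world']
```

View pics/scene0.png

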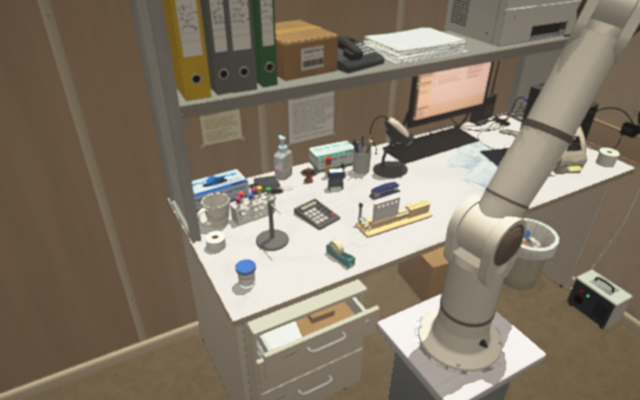

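View pics/side0.png

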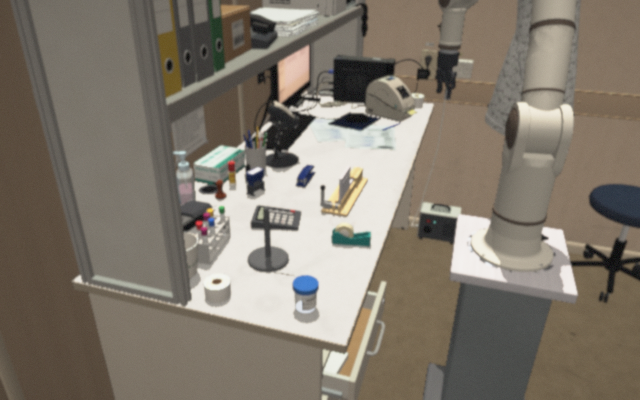

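View pics/wrist0.png

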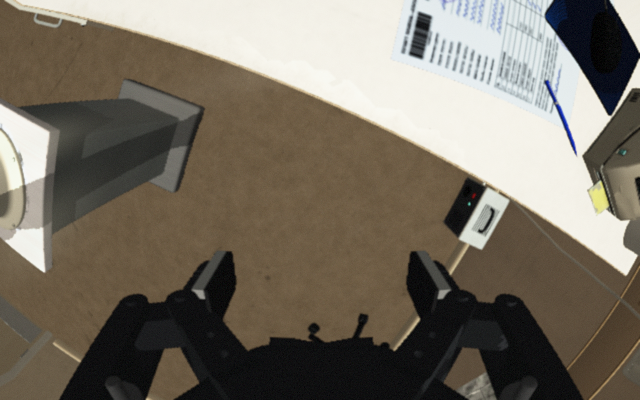

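The scene view shows the holder near (395,217), the plate at (385,208), the knob at (361,210), and the stand with its foot at (272,240) and post top near (270,195). In the side view the holder is at (345,190) and the stand at (268,255). I'll zoom in next.

```bash
cat > h.py <<'E'
from workcell import env, viewer
import cv2, numpy as np
np.set_printoptions(precision=4,suppress=True)
def cam(n,save=None):
    d=viewer.read_camera(n)
    if save: cv2.imwrite(f"pics/{save}.png",d["color"][:,:,::-1])
    np.savez(f"cam_{n}.npz",color=d["color"],K=np.array([d["fx"],d["fy"],d["cx"],d["cy"]]),T=d["cam_to_world"])
    return load(n)
def load(n):
    z=np.load(f"cam_{n}.npz"); return dict(n=n,color=z["color"],K=z["K"],T=z["T"])
def ray(c,u,v):
    fx,fy,cx,cy=c["K"]; a=(u-cx)/fx; b=(v-cy)/fy
    if c["n"]=="wrist":
        r=np.hypot(a,b); s=np.sin(r)/r if r>1e-9 else 1; d=np.array([a*s,-b*s,-np.cos(r)])
    else: d=np.array([a,-b,-1.])
    d=c["T"][:3,:3]@d
    return c["T"][:3,3], d/np.linalg.norm(d)
def onz(c,u,v,z):
    o,d=ray(c,u,v); return o+d*(z-o[2])/d[2]
def onplane(c,u,v,p,n):
    o,d=ray(c,u,v); return o+d*(((np.array(p)-o)@n)/(d@n))
def proj(c,p):
    q=c["T"][:3,:3].T@(np.array(p)-c["T"][:3,3]); x,y,z=q[0],-q[1],-q[2]
    fx,fy,cx,cy=c["K"]
    if c["n"]=="wrist":
        r=np.hypot(x,y); t=np.arctan2(r,z); return np.array([cx+fx*t*x/r,cy+fy*t*y/r])
    return np.array([cx+fx*x/z,cy+fy*y/z])
def tri(l):
    A=np.zeros((3,3));b=np.zeros(3);R=[]
    for c,u,v in l:
        o,d=ray(c,u,v);M=np.eye(3)-np.outer(d,d);A+=M;b+=M@o;R.append((o,d))
    p=np.linalg.solve(A,b); return p,[np.linalg.norm(np.cross(p-o,d)) for o,d in R]
def zoom(c,u0,v0,u1,v1,name):
    im=c["color"][v0:v1,u0:u1,::-1]; s=min(800/(u1-u0),600/(v1-v0))
    cv2.imwrite(f"pics/{name}.png",cv2.resize(im,None,fx=s,fy=s,interpolation=cv2.INTER_CUBIC)); print(name,"scale",s,"orig",u0,v0)
from scipy.spatial.transform import Rotation as Rn
def tool():
    o=env.get_obs(); q=o["ee_rot"]; return o, Rn.from_quat([q[1],q[2],q[3],q[0]]).as_matrix(), o["ee_pos"]
def show(o=None):
    o,R,p=tool(); print("t",o["time"],"p",p,"tip",p+R[:,2]*.173,"F",o["contact_force"],"g",o["grip_width"]); print(R); print("j",o["joint_positions"])
E
python3 - <<'E'
from h import *
c=cam("scene"); s=cam("side")
zoom(c,340,180,440,250,"sz1"); zoom(c,200,170,360,290,"sz2")
zoom(s,310,155,390,215,"dz1"); zoom(s,200,180,340,285,"dz2")
E
```

```text
sz1 scale 8.0 orig 340 180
sz2 scale 5.0 orig 200 170
dz1 scale 10.0 orig 310 155
dz2 scale 5.714285714285714 orig 200 180
```

View pics/sz1.png

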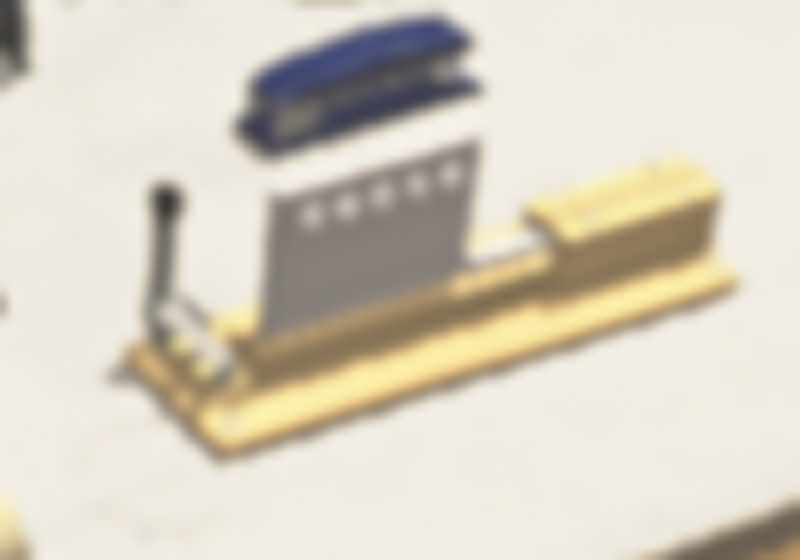

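View pics/sz2.png

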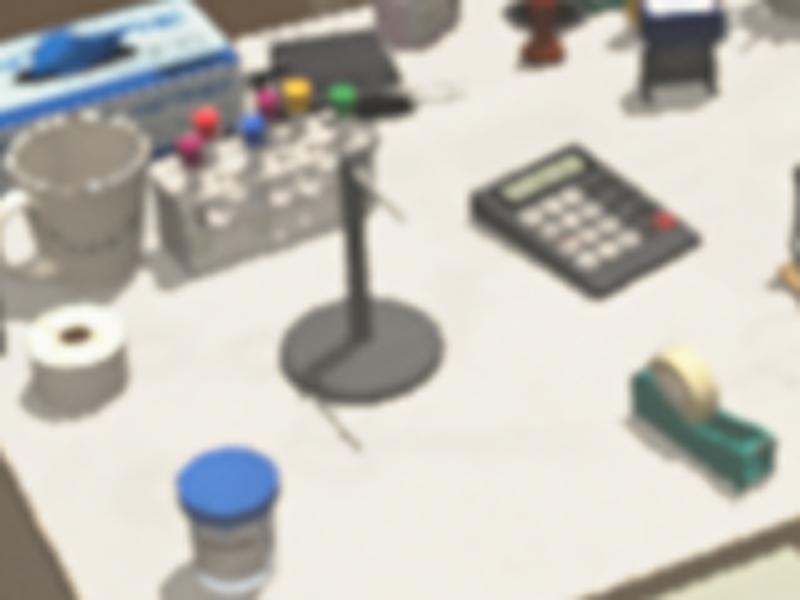

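View pics/dz1.png

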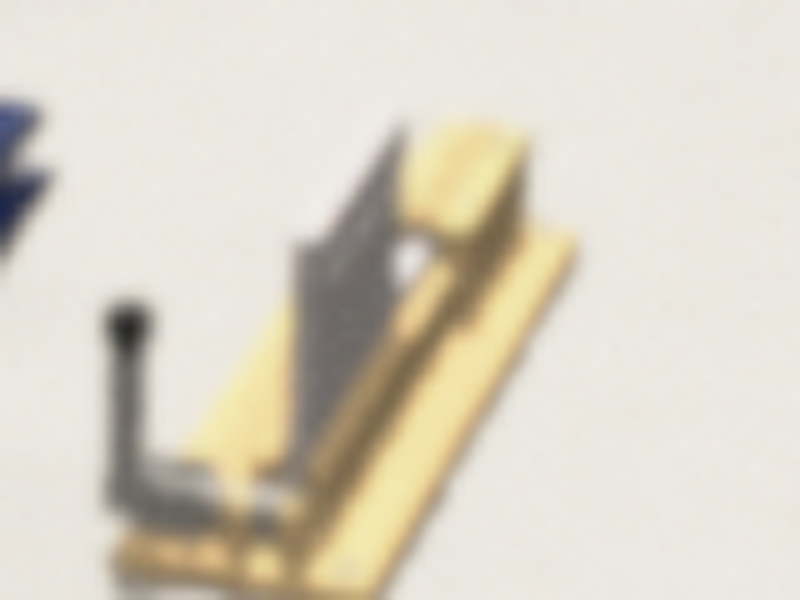

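View pics/dz2.png

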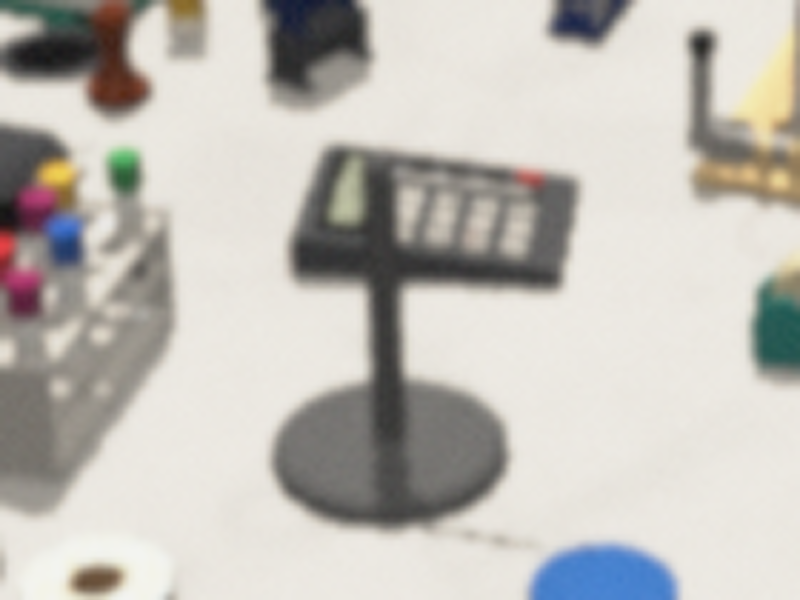

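Scene zoom: knob cap at px (360.6,205), plate top edge from (374,204.5) to (399.5,198), post top near (270,202), peg tip near (280.6,213.6). Side zoom: knob cap at (322.7,187.5). Next come rough poses.

Run:
```python
from h import *
c=load("scene"); s=load("side")
Z=lambda u,v:(340+u/8,180+v/8)
D=lambda u,v:(310+u/10,155+v/10)
print("knobcap",tri([(c,*Z(165,200)),(s,*D(127,325))]))
# holder base near edge corners z=.012 (top edge)
for n,p,z in [("front-near",(220,452),.006),("back-near",(738,285),.006),("front-far",(130,352),.012),("cover top front near",(560,243),.048),("cover back near",(718,200),.048),
  ("plate top tall",(268,190),.107),("plate top step",(480,138),.107),("hole1",(313,212),.09),("hole5",(453,173),.09)]:
    print(n,onz(c,*Z(*p),z))
for n,p,z in [("plate top tall",(300,245),.107),("plate top step",(403,128),.107),("coverback near",(530,135),.048),("base corner back near",(578,240),.012),("front near",(378,595),.012),("front-far",(115,555),.012)]:
    print("side",n,onz(s,*D(*p),z))
S=lambda u,v:(200+u/5,170+v/5)
E=lambda u,v:(200+u/5.714,180+v/5.714)
print("post top tri",tri([(c,*S(351,160)),(s,*E(383,162))]))
print("foot c",onz(c,*S(362,345),.008),onz(s,*E(390,448),.008))
print("peg tip scene",onz(c,*S(404,219),.15),"side",onz(s,*E(540,185),.15))
print("stapler",onz(c,*Z(360,110),.02),"calc",onz(c,*S(585,222),.026),"tape",onz(c,*S(700,420),.03),"jar",onz(c,*S(230,485),.072), "roll",onz(c,*S(76,335),.04))
```

```text
knobcap (array([ 0.556 , -0.0497,  0.0754]), [np.float64(0.0007778777148487179), np.float64(0.000777877714848729)])
front-near [ 0.469  -0.0253  0.006 ]
back-near [ 0.461  -0.2989  0.006 ]
front-far [ 0.5406 -0.0259  0.012 ]
cover top front near [ 0.4787 -0.2063  0.048 ]
cover back near [ 0.4725 -0.2895  0.048 ]
plate top tall [ 0.5017 -0.0632  0.107 ]
plate top step [ 0.4922 -0.1656  0.107 ]
hole1 [ 0.4996 -0.0861  0.09  ]
hole5 [ 0.4959 -0.1562  0.09  ]
side plate top tall [ 0.5048 -0.0593  0.107 ]
side plate top step [ 0.4963 -0.1537  0.107 ]
side coverback near [ 0.4827 -0.2911  0.048 ]
side base corner back near [ 0.4629 -0.2882  0.012 ]
side front near [ 0.4669 -0.0217  0.012 ]
side front-far [ 0.55  -0.02   0.012]
post top tri (array([0.6094, 0.26  , 0.1535]), [np.float64(0.001377779152092328), np.float64(0.0013777791520923162)])
foot c [0.6056 0.2617 0.008 ] [0.6091 0.2667 0.008 ]
peg tip scene [0.5368 0.2575 0.15  ] side [0.5406 0.2492 0.15  ]
stapler [ 0.6444 -0.2207  0.02  ] calc [0.6384 0.0756 0.026 ] tape [0.4095 0.1191 0.03  ] jar [0.4449 0.4132 0.072 ] roll [0.6638 0.4342 0.04  ]
```

>>> drive_tool --offset '[[46, -38, 2], [92, -76, 4], [138, -114, 6], [184, -152, 8], [230, -190, 10], [276, -227, 12], [322, -265, 14], [368, -303, 16]]' --twist '[[0, 0, -8], [0, 0, -16], [0, 0, -24], [0, 0, -32], [0, 0, -40], [0, 0, -48], [0, 0, -56], [0, 0, -64.5]]' --claw '[0.7, 0.4, 0, 0, 0, 0, 0, 0]' --newtons 40

```text
time: 1.25
ee_pos: [0.4777, -0.1662, 0.389]
ee_rot: [0.001, 0.715, 0.699, -0.0]
contact_force: [1.4, -1.3, -0.4]
grip_width: 0.0003
```

>>> drive_tool --offset '[[46, 22, 5], [46, 22, 9], [46, 22, 9], [46, 22, 9], [46, 22, 9], [46, 22, 9], [46, 22, 9], [46, 22, 9]]' --twist '[[0, 0, 0], [0, 0, 0], [0, 0, 0], [0, 0, 0], [0, 0, 0], [0, 0, 0], [0, 0, 0], [0, 0, 0]]' --claw '[0, 0, 0, 0, 0, 0, 0, 0]'

```text
time: 2.25
ee_pos: [0.5004, -0.1225, 0.3798]
ee_rot: [0.0, 0.717, 0.697, 0.0]
contact_force: [-0.6, -0.9, 0.6]
grip_width: 0.0002
```

Run:
```python
from h import *
w=cam("wrist","w1"); show(); print(w["T"])
zoom(w,140,60,460,300,"w1z")
```

```text
t 2.3 p [ 0.5004 -0.1225  0.3798] tip [ 0.5004 -0.1225  0.2068] F [-1.1991  0.5719 -0.1352] g -0.0003500553410475976
[[ 0.0273  0.9996  0.0001]
 [ 0.9996 -0.0273 -0.    ]
 [-0.      0.0001 -1.    ]]
j [ 0.8895  0.3708 -0.8494  1.9019  0.3265  1.0129 -0.1296]
[[ 0.9996  0.027   0.0087  0.5025]
 [-0.0284  0.9543  0.2975 -0.0469]
 [-0.0002 -0.2976  0.9547  0.3488]
 [ 0.      0.      0.      1.    ]]
w1z scale 2.5 orig 140 60
```

View pics/w1.png

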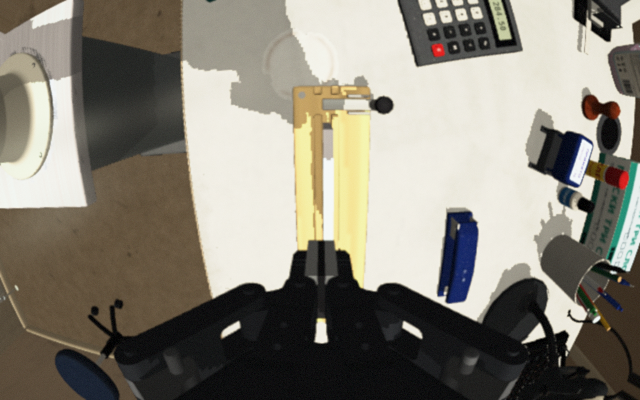

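View pics/w1z.png

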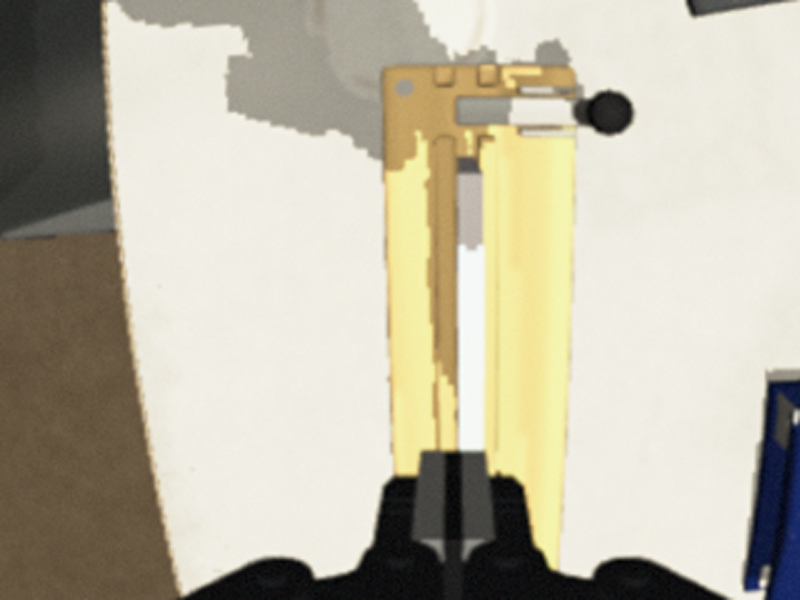

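The wrist view shows the knob cap at (382,104), the base's front end at v≈87, base edges at u≈293 and 370, and the plate's top-edge strip at u 323-333 starting at v≈129.

Run:
```python
from h import *
w=load("wrist"); Z=lambda u,v:(140+u/2.5,60+v/2.5)
print("cap",onz(w,*Z(606,112),.083))
for n,p,z in [("frontL",(384,67),.012),("frontR",(576,67),.012),("L1",(386,180),.012),("L2",(394,460),.012),("R1",(576,180),.012),("R2",(568,440),.012),
 ("plate front top L",(458,173),.107),("plate front top R",(483,173),.107),("plate 440 L",(459,440),.107),("plate 440 R",(488,440),.107),("bar L end",(456,110),.034),("tip L",(415,450),.2068),("tipR",(490,450),.2068)]:
    print(n,onz(w,*Z(*p),z))
```

```text
cap [ 0.5551 -0.0479  0.083 ]
frontL [ 0.4738 -0.0268  0.012 ]
frontR [ 0.5562 -0.0285  0.012 ]
L1 [ 0.4728 -0.0762  0.012 ]
L2 [ 0.4697 -0.2094  0.012 ]
R1 [ 0.5557 -0.0781  0.012 ]
R2 [ 0.5537 -0.2014  0.012 ]
plate front top L [ 0.5037 -0.0665  0.107 ]
plate front top R [ 0.5114 -0.0667  0.107 ]
plate 440 L [ 0.5016 -0.1565  0.107 ]
plate 440 R [ 0.5116 -0.1568  0.107 ]
bar L end [ 0.5039 -0.0467  0.034 ]
tip L [ 0.493  -0.1132  0.2068]
tipR [ 0.5082 -0.1137  0.2068]
```

>>> drive_tool --offset '[[46, 14, 0], [77, 23, 30], [77, 23, 80], [77, 23, 130], [77, 23, 150], [77, 23, 150], [77, 23, 150], [77, 23, 150]]' --twist '[[0, 0, 0], [0, 0, 0], [0, 0, 0], [0, 0, 0], [0, 0, 0], [0, 0, 0], [0, 0, 0], [0, 0, 0]]' --claw '[0, 0, 0, 0, 0, 0, 0, 0]'

```text
time: 3.3
ee_pos: [0.5264, -0.0462, 0.2315]
ee_rot: [0.001, 0.717, 0.697, 0.001]
contact_force: [0.7, 0.1, 0.2]
grip_width: -0.0
```

Run:
```python
from h import *
w=cam("wrist","w2"); show()
zoom(w,240,100,440,250,"w2z")
s=cam("side"); zoom(s,300,130,400,205,"s2z")
```

```text
t 3.35 p [ 0.5263 -0.0463  0.2313] tip [ 0.5268 -0.0464  0.0583] F [ 0.2876 -0.156   0.2412] g 9.87695169211225e-05
[[ 0.0277  0.9996  0.0029]
 [ 0.9996 -0.0277 -0.0007]
 [-0.0006  0.0029 -1.    ]]
j [ 0.5973  0.6099 -0.7071  1.9728  0.57    0.7625 -0.4743]
w2z scale 4.0 orig 240 100
s2z scale 8.0 orig 300 130
```

View pics/w2z.png

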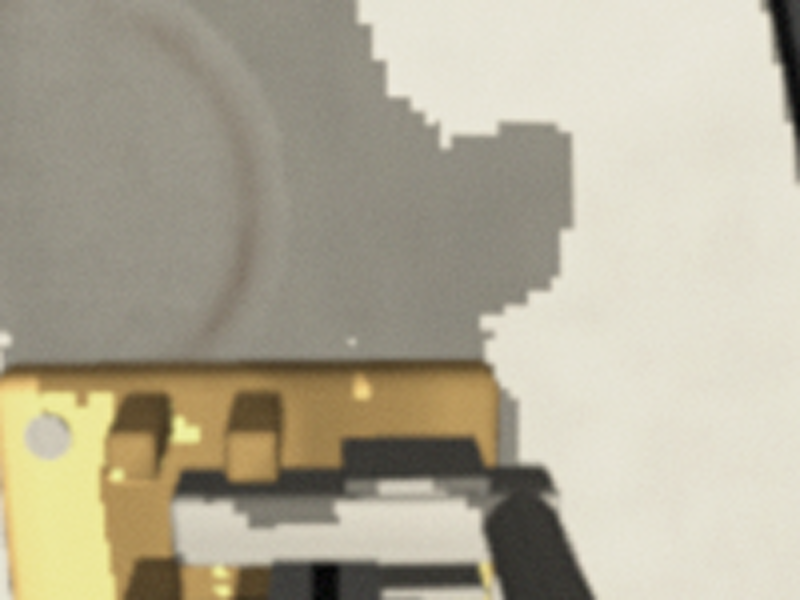

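View pics/s2z.png

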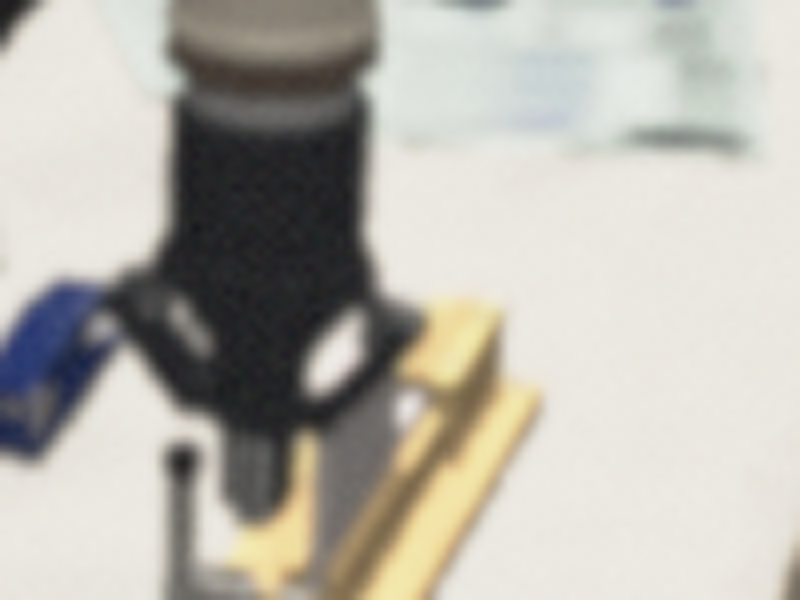

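The finger at side zoom (255,470) stands just to the robot side of the knob, cap at (180,455), and there is a small gap. Pushing away now.

>>> drive_tool --offset '[[0, 6, 0], [0, 10, 0], [0, 15, 0], [0, 20, 0], [0, 25, 0], [0, 29, 0], [0, 31, 0], [0, 31, 0]]' --twist '[[0, 0, 0], [0, 0, 0], [0, 0, 0], [0, 0, 0], [0, 0, 0], [0, 0, 0], [0, 0, 0], [0, 0, 0]]' --claw '[0, 0, 0, 0, 0, 0, 0, 0]'

```text
time: 4.4
ee_pos: [0.5567, -0.0469, 0.2297]
ee_rot: [0.0, 0.717, 0.697, 0.0]
contact_force: [-1.0, 0.7, 0.9]
grip_width: 0.0001
```

Run:
```python
from h import *
w=cam("wrist","w3"); show()
zoom(w,240,100,440,250,"w3z")
s=cam("side"); zoom(s,300,130,400,205,"s3z")
```

```text
t 4.45 p [ 0.5566 -0.0469  0.2297] tip [ 0.5567 -0.0469  0.0567] F [-0.2046 -0.3447 -0.125 ] g -0.00012214615308462452
[[ 0.0272  0.9996  0.0005]
 [ 0.9996 -0.0272  0.0002]
 [ 0.0002  0.0005 -1.    ]]
j [ 0.5724  0.6536 -0.6966  1.8979  0.5751  0.7995 -0.4651]
w3z scale 4.0 orig 240 100
s3z scale 8.0 orig 300 130
```

View pics/w3z.png

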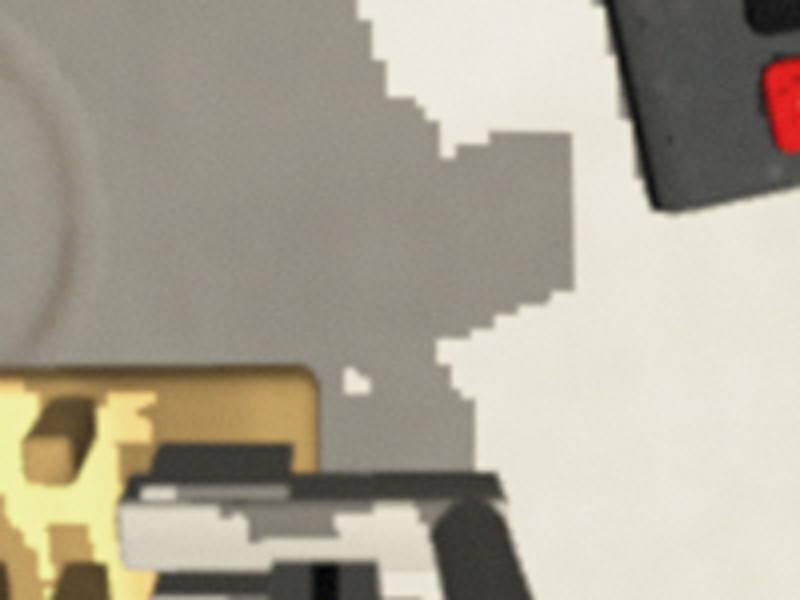

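View pics/s3z.png

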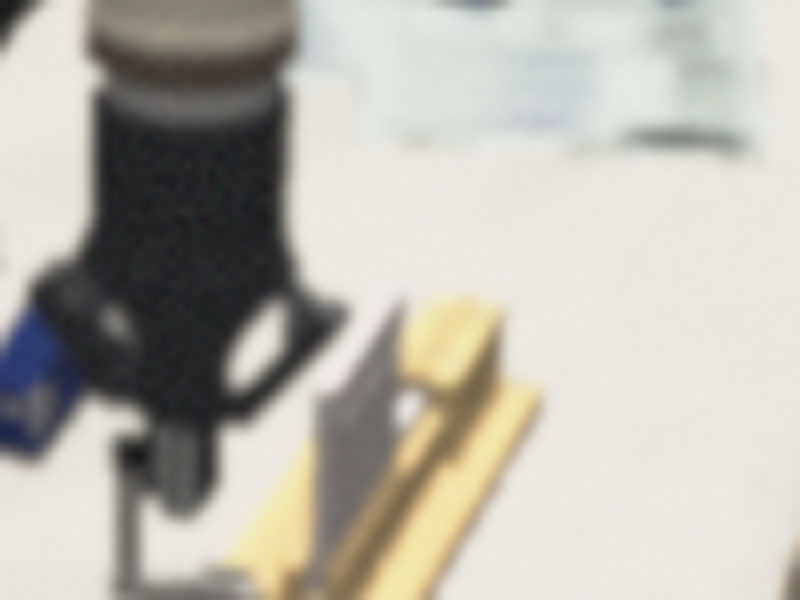

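The bolt has moved: its near end in the wrist view is at about (270,228). I'll work out by how much.

Run:
```python
from h import *
w=load("wrist")
T3=w["T"].copy()
a=onz(w,240+122/4,100+515/4,.036)
b=T3.copy()
w2=dict(w); 
# w2 frame camera: shift T by tool motion
T2=T3.copy(); T2[:3,3]-=np.array([.5567-.5263,-.0006,-.0016]); w2["T"]=T2
c=onz(w2,240+175/4,100+515/4,.036)
print(a,c,a-c)
s=load("side"); print("cap now",onz(s,300+130/8,130+450/8,.083), "slot bar pre 0.5039")
```

```text
[ 0.5279 -0.0397  0.036 ] [ 0.5049 -0.0399  0.036 ] [0.0229 0.0002 0.    ]
cap now [ 0.5736 -0.0384  0.083 ] slot bar pre 0.5039
```

>>> drive_tool --offset '[[0, 2, 0], [0, 4, 0], [0, 6, 0], [0, 6, 0], [0, 6, 0], [0, 0, 0], [0, -10, 0], [0, -15, 0]]' --twist '[[0, 0, 0], [0, 0, 0], [0, 0, 0], [0, 0, 0], [0, 0, 0], [0, 0, 0], [0, 0, 0], [0, 0, 0]]' --claw '[0, 0, 0, 0, 0, 0, 0, 0]'

```text
time: 5.5
ee_pos: [0.5405, -0.0465, 0.2297]
ee_rot: [-0.0, 0.717, 0.697, -0.0]
contact_force: [0.7, 0.9, -0.6]
grip_width: -0.0001
```

Run:
```python
from h import *
w=cam("wrist","w4"); show()
zoom(w,240,100,440,250,"w4z")
```

```text
t 5.55 p [ 0.5402 -0.0466  0.2296] tip [ 0.54   -0.0466  0.0566] F [-0.5665  0.093  -0.2998] g 0.00026683277170984495
[[ 0.027   0.9996 -0.0011]
 [ 0.9996 -0.027  -0.0004]
 [-0.0005 -0.0011 -1.    ]]
j [ 0.5848  0.6322 -0.7012  1.9378  0.5728  0.7812 -0.4702]
w4z scale 4.0 orig 240 100
```

View pics/w4z.png

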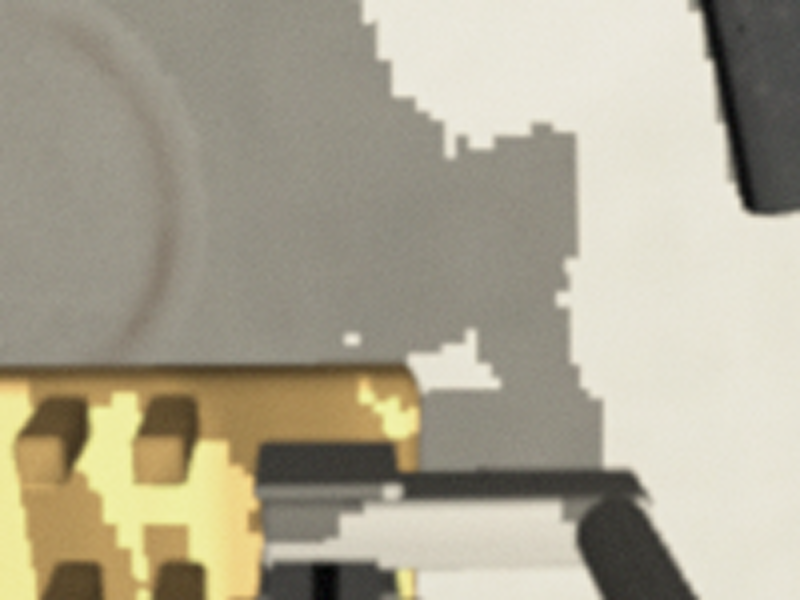

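The bolt's near end has moved about 28 mm in total, so it is open. Next I lift, move over behind the step, and look.

>>> drive_tool --offset '[[0, 0, -50], [0, 0, -80], [-48, -10, -80], [-96, -21, -80], [-143, -31, -80], [-143, -31, -80], [-143, -31, -80], [-143, -31, -80]]' --twist '[[0, 0, 0], [0, 0, 0], [0, 0, 0], [0, 0, 0], [0, 0, 0], [0, 0, 0], [0, 0, 0], [0, 0, 0]]' --claw '[0, 0, 0, 0, 0, 0, 0, 0]'

```text
time: 6.55
ee_pos: [0.507, -0.1871, 0.3099]
ee_rot: [0.0, 0.716, 0.698, 0.0]
contact_force: [-0.6, 0.8, 0.7]
grip_width: -0.0
```

Run:
```python
from h import *
w=cam("wrist","w5"); show()
zoom(w,160,60,440,270,"w5z")
s=cam("side"); zoom(s,300,120,400,195,"s5z")
Z=None
```

```text
t 6.6 p [ 0.507  -0.1871  0.3099] tip [ 0.5071 -0.187   0.1369] F [-0.912  -0.5476 -0.1367] g -0.0001178186548119
[[ 0.0246  0.9997  0.0004]
 [ 0.9997 -0.0246  0.0004]
 [ 0.0005  0.0004 -1.    ]]
j [ 0.9191  0.5105 -0.7792  1.9014  0.4486  0.9117 -0.1033]
w5z scale 2.857142857142857 orig 160 60
s5z scale 8.0 orig 300 120
```

View pics/w5z.png

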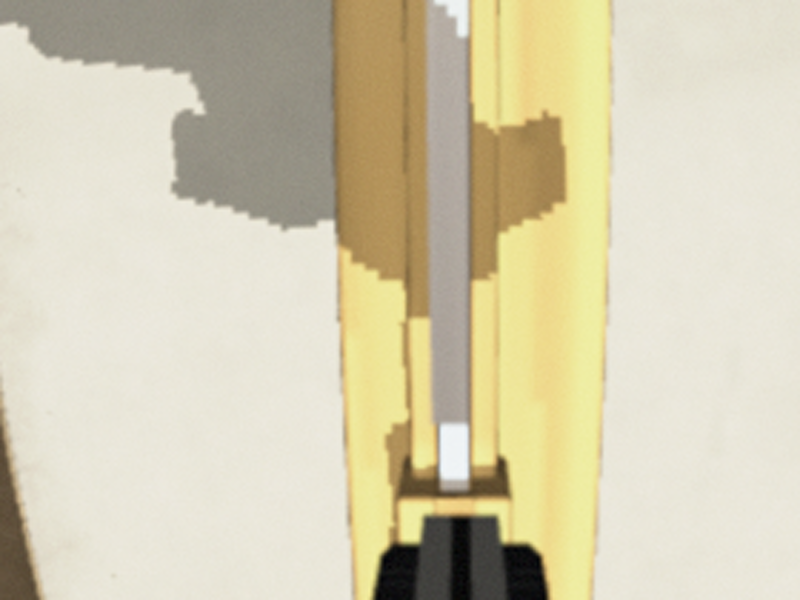

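View pics/s5z.png

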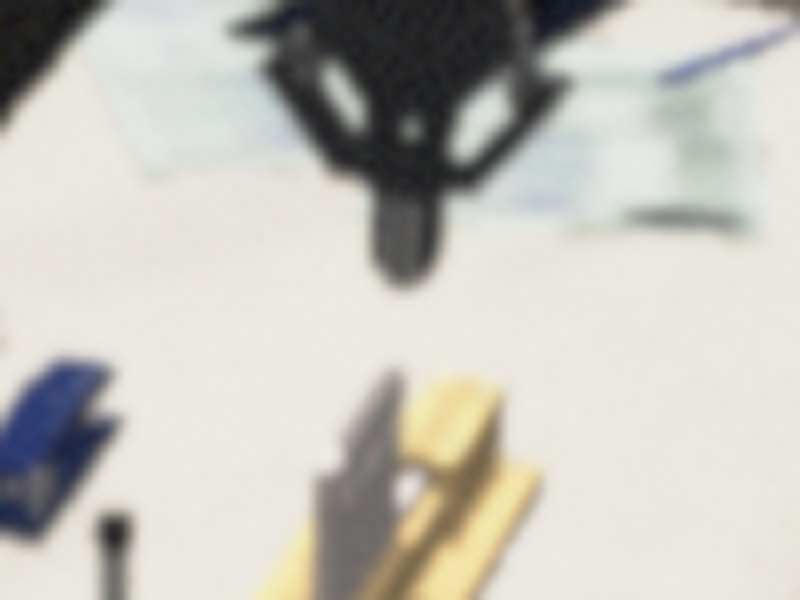

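The step's top edge is at zoom (451,422), i.e. px (318,208). The tail top, the mouth at about zoom (454,488), and the finger tips at v≥515 are visible.

Run:
```python
from h import *
w=load("wrist"); Z=lambda u,v:(160+u/2.857,60+v/2.857)
for n,p,z in [("step top L",(434,422),.107),("step top R",(469,422),.107),("mid top",(449,140),.107),("tail L",(440,485),.04),("cover lip",(454,497),.048),("tipfront",(460,515),.1369)]:
    print(n,onz(w,*Z(*p),z))
```

```text
step top L [ 0.5021 -0.1708  0.107 ]
step top R [ 0.5093 -0.171   0.107 ]
mid top [ 0.5068 -0.1139  0.107 ]
tail L [ 0.5006 -0.2136  0.04  ]
cover lip [ 0.5047 -0.214   0.048 ]
tipfront [ 0.5073 -0.178   0.1369]
```

>>> drive_tool --offset '[[-2, -1, 30], [-2, -1, 60], [-2, -1, 75], [-2, -1, 78], [-2, -1, 78], [-2, -1, 78], [0, -1, 78], [3, -1, 78]]' --twist '[[0, 0, 0], [0, 0, 0], [0, 0, 0], [0, 0, 0], [0, 0, 0], [0, 0, 0], [0, 0, 0], [0, 0, 0]]' --claw '[0, 0, 0, 0, 0, 0, 0, 0]'

```text
time: 7.65
ee_pos: [0.5058, -0.1856, 0.2321]
ee_rot: [0.0, 0.717, 0.697, 0.0]
contact_force: [-0.2, 0.7, 0.2]
grip_width: -0.0001
```

Run:
```python
from h import *
w=cam("wrist","w6"); show()
zoom(w,200,100,440,280,"w6z")
c=cam("scene"); zoom(c,340,150,440,225,"c6z")
```

```text
t 7.7 p [ 0.5058 -0.185   0.2321] tip [ 0.5059 -0.1849  0.0591] F [-0.3416  1.0987  1.0878] g 0.0003394473694940604
[[ 0.0268  0.9996  0.0006]
 [ 0.9996 -0.0268  0.0001]
 [ 0.0001  0.0005 -1.    ]]
j [ 0.8462  0.6194 -0.694   1.9468  0.559   0.775  -0.1961]
w6z scale 3.3333333333333335 orig 200 100
c6z scale 8.0 orig 340 150
```

View pics/w6z.png

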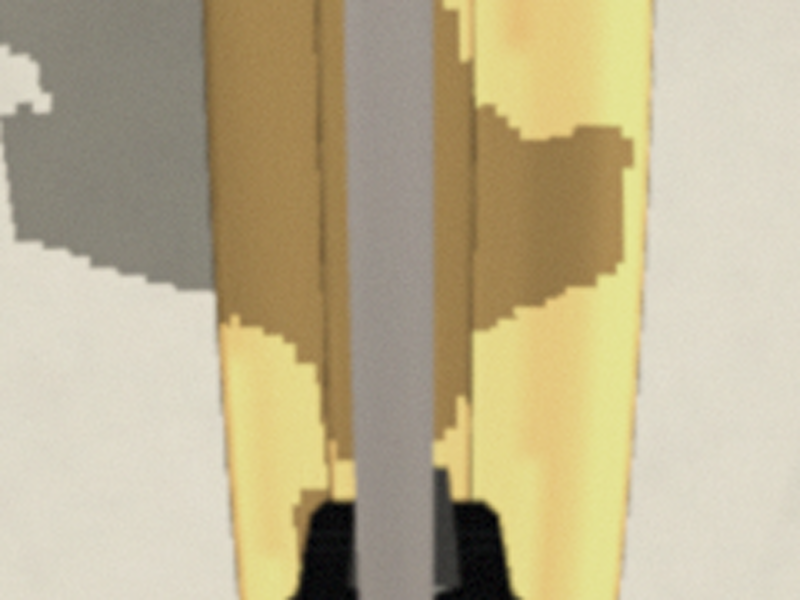

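View pics/c6z.png

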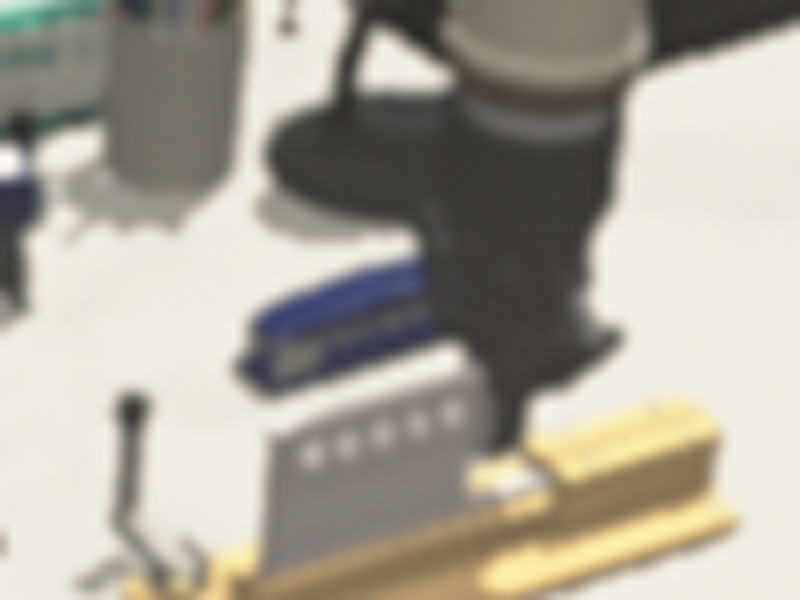

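The finger sits just behind the step in both views, and the bolt knob is clear of the groove. Drawing.

>>> drive_tool --offset '[[3, 0, 0], [7, 0, 0], [12, 0, 0], [18, 0, 0], [24, 0, 0], [30, 0, 0], [36, 0, 0], [40, 0, 0]]' --twist '[[0, 0, 0], [0, 0, 0], [0, 0, 0], [0, 0, 0], [0, 0, 0], [0, 0, 0], [0, 0, 0], [0, 0, 0]]' --claw '[0, 0, 0, 0, 0, 0, 0, 0]'

```text
time: 8.75
ee_pos: [0.5068, -0.1451, 0.2317]
ee_rot: [-0.0, 0.717, 0.698, 0.0]
contact_force: [0.2, -1.8, 0.6]
grip_width: 0.0002
```

Run:
```python
from h import *
show()
c=cam("scene"); zoom(c,340,150,440,225,"c7z")
```

```text
t 8.75 p [ 0.5068 -0.1451  0.2317] tip [ 0.5068 -0.145   0.0587] F [ 0.1924 -1.768   0.6343] g 0.00018455782428788506
[[ 0.0268  0.9996 -0.    ]
 [ 0.9996 -0.0268  0.0001]
 [ 0.0001 -0.     -1.    ]]
j [ 0.7824  0.6052 -0.6984  1.9744  0.5585  0.7617 -0.2734]
c7z scale 8.0 orig 340 150
```

View pics/c7z.png

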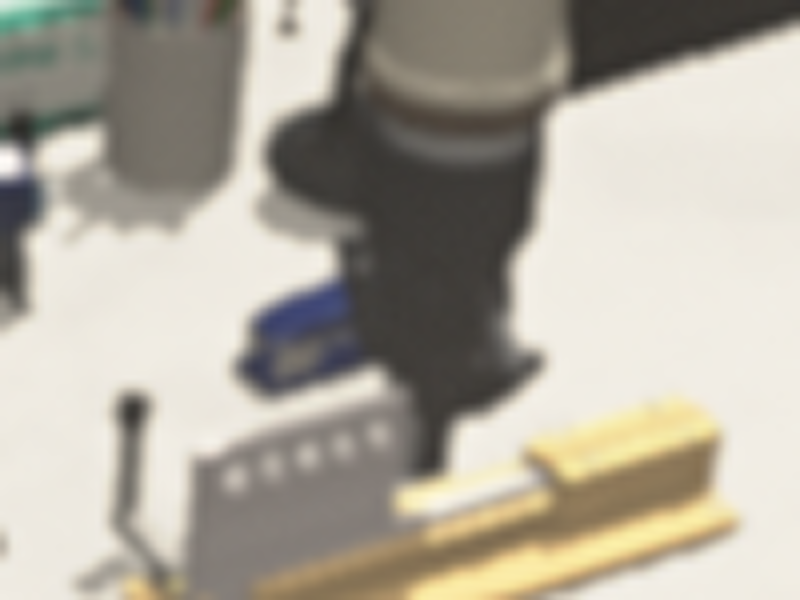

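The plate moved about 37 mm and is still level; its tail is about 14 mm inside the cover. Another 23 mm, then back off.

>>> drive_tool --offset '[[5, 0, 0], [10, 0, 0], [15, 0, 0], [20, 0, 0], [23, 0, 0], [23, 0, 0], [23, 0, 0], [17, 0, 0]]' --twist '[[0, 0, 0], [0, 0, 0], [0, 0, 0], [0, 0, 0], [0, 0, 0], [0, 0, 0], [0, 0, 0], [0, 0, 0]]' --claw '[0, 0, 0, 0, 0, 0, 0, 0]'

```text
time: 9.8
ee_pos: [0.5073, -0.1284, 0.2317]
ee_rot: [-0.0, 0.716, 0.698, 0.0]
contact_force: [0.3, -0.0, 0.2]
grip_width: 0.0002
```

>>> drive_tool --offset '[[0, 0, -30], [0, 0, -60], [0, 0, -90], [0, 0, -130], [0, 0, -130], [0, 0, -130], [0, 0, -130], [0, 0, -130]]' --twist '[[0, 0, 0], [0, 0, 0], [0, 0, 0], [0, 0, 0], [0, 0, 0], [0, 0, 0], [0, 0, 0], [0, 0, 0]]' --claw '[0, 0, 0, 0, 0, 0, 0, 0]'

```text
time: 10.8
ee_pos: [0.5069, -0.1286, 0.3608]
ee_rot: [-0.001, 0.717, 0.697, -0.0]
contact_force: [0.2, 0.5, -0.1]
grip_width: -0.0
```

Run:
```python
from h import *
show()
w=cam("wrist","w8"); zoom(w,160,60,440,270,"w8z")
c=cam("scene"); zoom(c,340,180,440,255,"c8z")
```

```text
t 10.8 p [ 0.5069 -0.1286  0.3608] tip [ 0.5066 -0.1285  0.1878] F [ 0.1625  0.4559 -0.1369] g -3.427634815577185e-05
[[ 0.0271  0.9996 -0.0016]
 [ 0.9996 -0.0271  0.0008]
 [ 0.0008 -0.0016 -1.    ]]
j [ 0.8815  0.4151 -0.8424  1.901   0.3677  0.9891 -0.1528]
w8z scale 2.857142857142857 orig 160 60
c8z scale 8.0 orig 340 180
```

View pics/w8z.png

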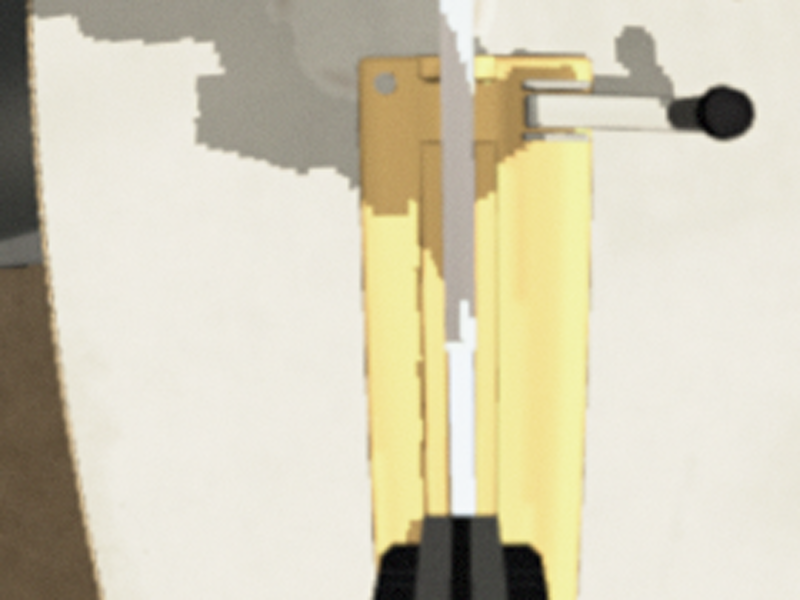

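View pics/c8z.png

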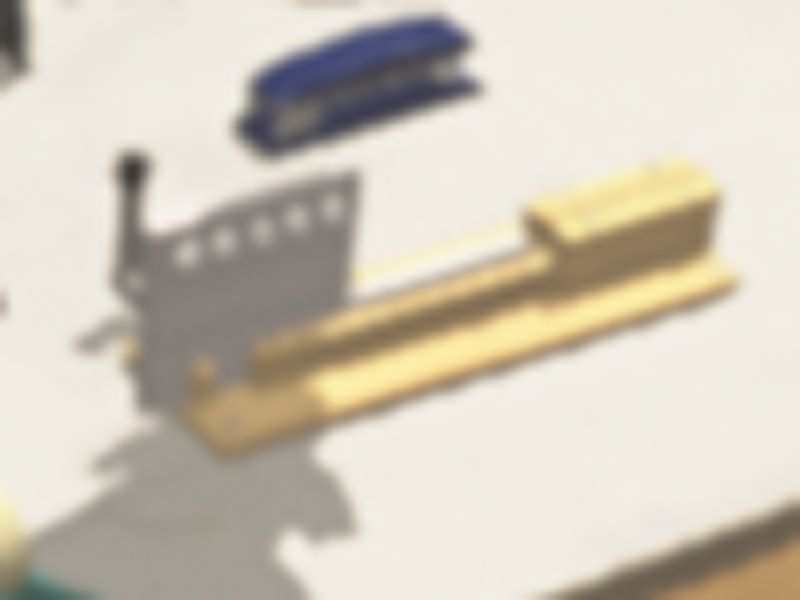

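The plate's step top is at wrist zoom (460,342) and the knob at (725,112). In the scene view the tail runs up to the cover's lip. I'll measure both.

Run:
```python
from h import *
w=load("wrist"); Z=lambda u,v:(160+u/2.857,60+v/2.857)
for n,p,z in [("step top L",(446,341),.107),("step top R",(475,341),.107),("cap",(725,112),.083),("mid150 L",(443,150),.107),("mid150 R",(473,150),.107)]:
    print(n,onz(w,*Z(*p),z))
c=load("scene"); Y=lambda u,v:(340+u/8,180+v/8)
for n,p,z in [("step top",(357,172),.107),("tail start at step, top",(355,275),.04),("cover lip top near",(560,243),.048),("front top",(150,238),.107)]: print(n,onz(c,*Y(*p),z))
```

```text
step top L [ 0.5034 -0.1078  0.107 ]
step top R [ 0.5109 -0.108   0.107 ]
cap [ 0.5835 -0.0485  0.083 ]
mid150 L [ 0.5042 -0.0586  0.107 ]
mid150 R [ 0.5117 -0.0588  0.107 ]
step top [ 0.4954 -0.1039  0.107 ]
tail start at step, top [ 0.5103 -0.1204  0.04  ]
cover lip top near [ 0.4787 -0.2063  0.048 ]
front top [ 0.495  -0.0006  0.107 ]
```

>>> drive_tool --offset '[[14, 0, 0], [28, 0, 0], [28, 0, 10], [28, 0, 30], [28, 0, 55], [28, 0, 80], [28, 0, 98], [28, 0, 100]]' --twist '[[0, 0, 0], [0, 0, 0], [0, 0, 0], [0, 0, 0], [0, 0, 0], [0, 0, 0], [0, 0, 0], [0, 0, 0]]' --claw '[0.5, 0.5, 0.5, 0.5, 0.5, 0.5, 0.5, 0.5]'

```text
time: 11.9
ee_pos: [0.5072, -0.1007, 0.2598]
ee_rot: [-0.002, 0.717, 0.697, -0.001]
contact_force: [-0.7, -0.4, 1.0]
grip_width: 0.0427
```

Run:
```python
from h import *
show()
w=cam("wrist","w9"); zoom(w,200,100,440,280,"w9z")
s=cam("side"); zoom(s,300,120,400,195,"s9z")
```

```text
t 11.9 p [ 0.5072 -0.1007  0.2598] tip [ 0.5066 -0.1005  0.0868] F [-0.7052 -0.4272  0.9824] g 0.04266522584235206
[[ 0.0272  0.9996 -0.0033]
 [ 0.9996 -0.0272  0.0011]
 [ 0.001  -0.0033 -1.    ]]
j [ 0.7428  0.5525 -0.7467  1.985   0.5161  0.8049 -0.3277]
w9z scale 3.3333333333333335 orig 200 100
s9z scale 8.0 orig 300 120
```

View pics/w9z.png

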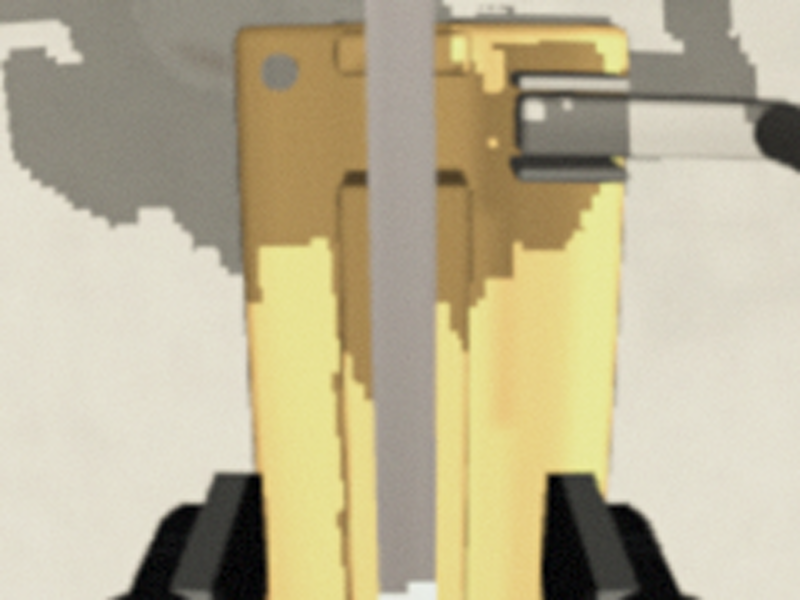

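View pics/s9z.png

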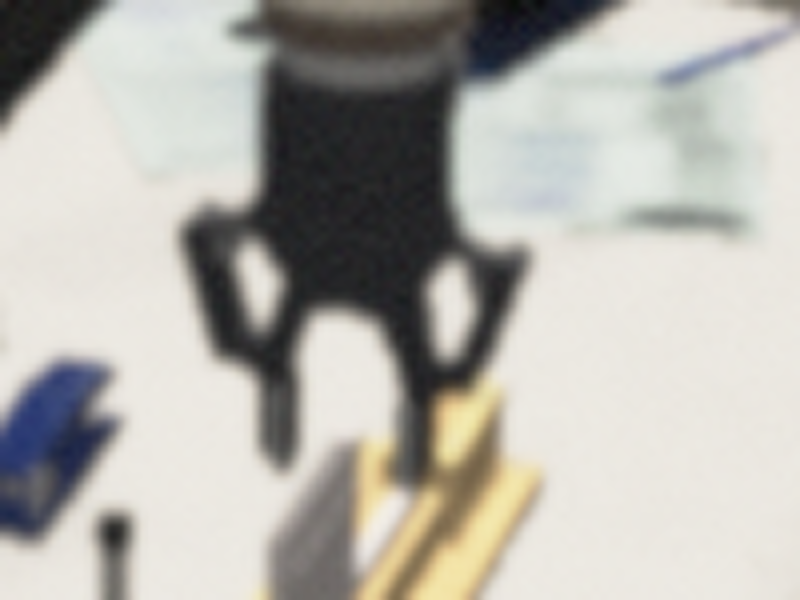

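>>> drive_tool --offset '[[0, 0, 0], [0, 0, 0], [0, 0, 0], [0, 0, 0], [0, 0, 0], [0, 0, 0], [0, 0, 0], [0, 0, 0]]' --twist '[[0, 0, 0], [0, 0, 0], [0, 0, 0], [0, 0, 0], [0, 0, 0], [0, 0, 0], [0, 0, 0], [0, 0, 0]]' --claw '[0, 0, 0, 0, 0, 0, 0, 0]' --newtons 80

```text
time: 13.0
ee_pos: [0.5083, -0.1007, 0.2627]
ee_rot: [0.001, 0.717, 0.697, 0.0]
contact_force: [-1.7, 0.5, 5.5]
grip_width: 0.0059
```

Run:
```python
from h import *
show()
w=cam("wrist","w10"); zoom(w,200,100,440,280,"w10z")
c=cam("scene"); zoom(c,340,150,440,225,"c10z")
```

```text
t 13.0 p [ 0.5083 -0.1007  0.2627] tip [ 0.5084 -0.1008  0.0897] F [-1.7449  0.5153  5.4578] g 0.005887446318756288
[[ 0.0271  0.9996  0.001 ]
 [ 0.9996 -0.0271 -0.001 ]
 [-0.001   0.001  -1.    ]]
j [ 0.744   0.5481 -0.7492  1.9831  0.5152  0.8065 -0.3272]
w10z scale 3.3333333333333335 orig 200 100
c10z scale 8.0 orig 340 150
```

View pics/w10z.png

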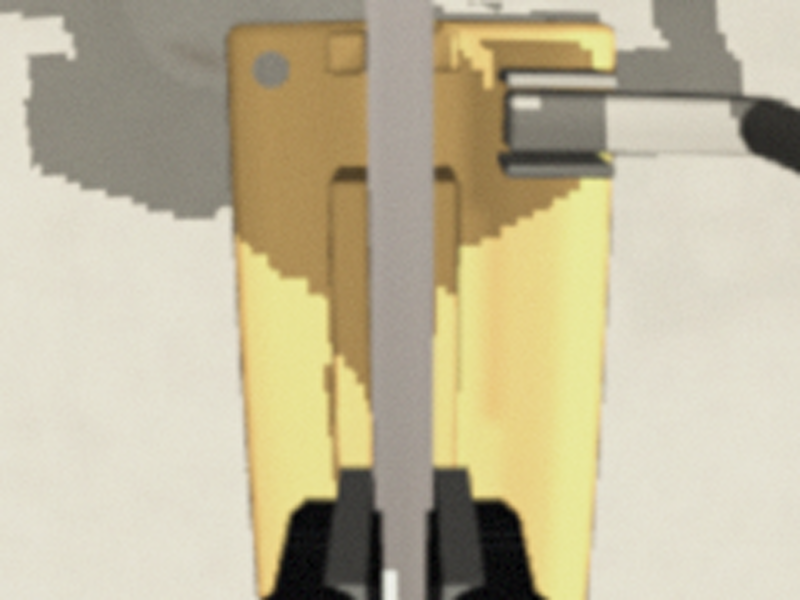

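View pics/c10z.png

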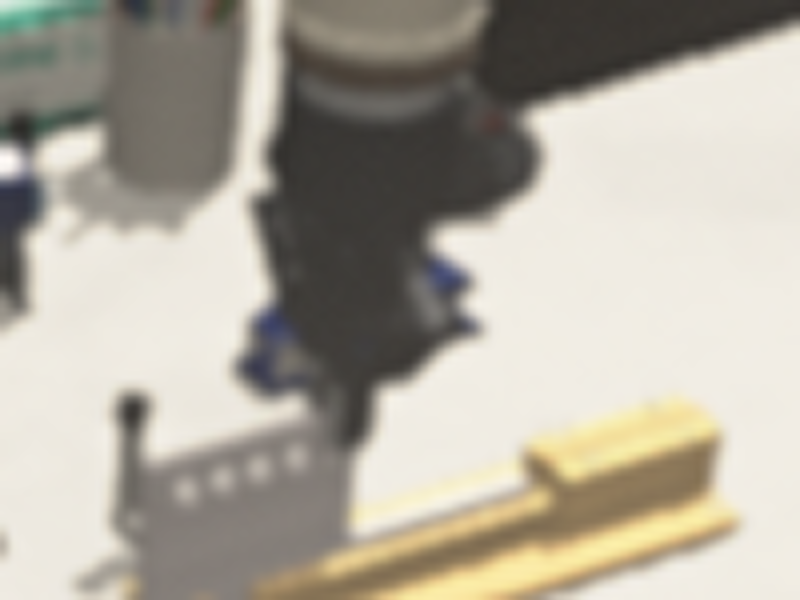

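The pads hold the plate at the step end of its top edge. Holes 1-4 stay free, and the opening of about 6 mm agrees with a grip on 8 mm. Lifting, then moving over to the stand.

>>> drive_tool --offset '[[0, 0, -5], [0, 0, -20], [0, 0, -40], [0, 0, -60], [20, 0, -66], [60, -2, -66], [105, -4, -66], [150, -6, -66]]' --twist '[[0, 0, 0], [0, 0, 0], [0, 0, 0], [0, 0, 0], [0, 0, 0], [0, 0, 0], [0, 0, 0], [0, 0, 0]]' --claw '[0, 0, 0, 0, 0, 0, 0, 0]'

```text
time: 14.1
ee_pos: [0.5055, 0.052, 0.3281]
ee_rot: [-0.0, 0.717, 0.698, 0.0]
contact_force: [0.2, -0.0, -1.4]
grip_width: 0.0058
```

Run:
```python
from h import *
show()
w=cam("wrist","w11")
c=cam("scene"); zoom(c,260,130,440,265,"c11z")
```

```text
t 14.1 p [0.5055 0.052  0.3281] tip [0.5055 0.0521 0.1551] F [ 0.1505 -0.0354 -1.3795] g 0.00580488196038735
[[ 0.0268  0.9996  0.0003]
 [ 0.9996 -0.0268  0.0004]
 [ 0.0004  0.0003 -1.    ]]
j [ 0.542   0.4444 -0.854   1.9635  0.4196  0.9188 -0.5522]
c11z scale 4.444444444444445 orig 260 130
```

View pics/w11.png

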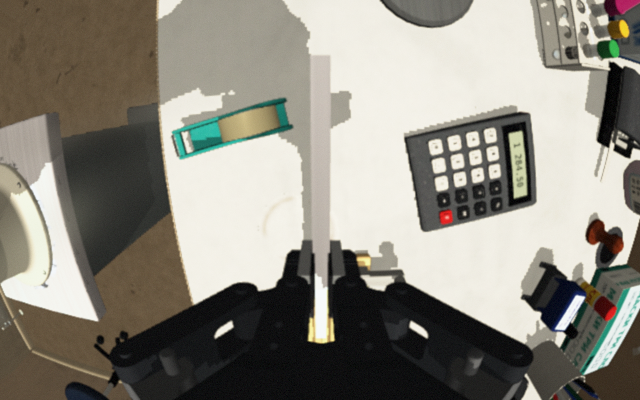

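View pics/c11z.png

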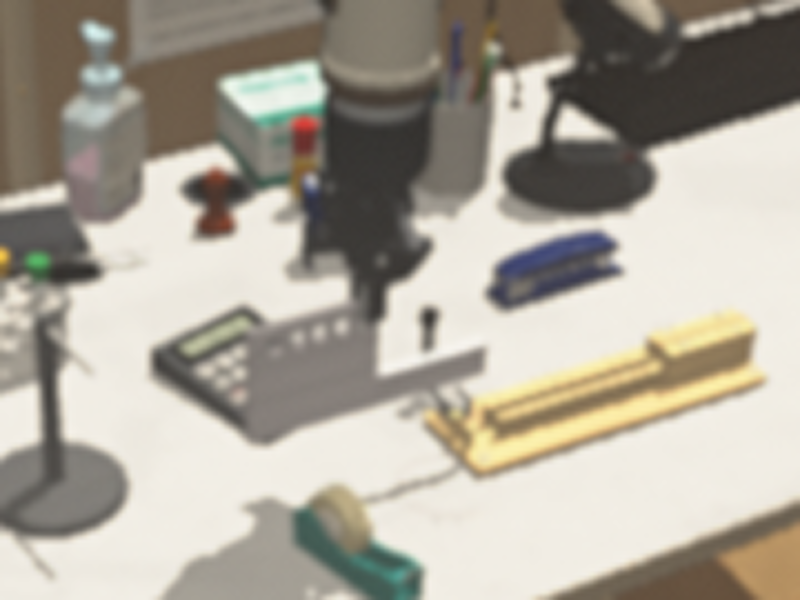

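>>> drive_tool --offset '[[40, -4, 0], [85, -10, 0], [130, -15, 0], [160, -18, 0], [173, -20, 0], [173, -20, 0], [173, -20, 0], [173, -20, 0]]' --twist '[[0, 0, 0], [0, 0, 0], [0, 0, 0], [0, 0, 0], [0, 0, 0], [0, 0, 0], [0, 0, 0], [0, 0, 0]]' --claw '[0, 0, 0, 0, 0, 0, 0, 0]'

```text
time: 15.2
ee_pos: [0.4913, 0.2213, 0.3275]
ee_rot: [0.0, 0.718, 0.697, -0.0]
contact_force: [-0.0, 0.5, -1.2]
grip_width: 0.0062
```

Run:
```python
from h import *
show()
w=cam("wrist","w12"); zoom(w,260,60,460,210,"w12z")
c=cam("scene"); zoom(c,220,140,380,260,"c12z")
s=cam("side"); zoom(s,200,100,380,235,"s12z")
```

```text
t 15.2 p [0.4913 0.2213 0.3275] tip [0.4913 0.2212 0.1545] F [-0.0012  0.4723 -1.1872] g 0.00622345472676502
[[ 0.0297  0.9996 -0.0001]
 [ 0.9996 -0.0297 -0.001 ]
 [-0.001  -0.0001 -1.    ]]
j [ 0.1963  0.5033 -0.8504  1.891   0.4609  0.9557 -0.8971]
w12z scale 4.0 orig 260 60
c12z scale 5.0 orig 220 140
s12z scale 4.444444444444445 orig 200 100
```

View pics/w12.png

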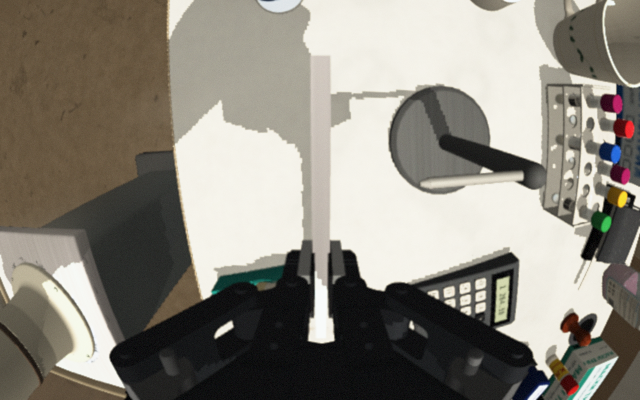

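View pics/c12z.png

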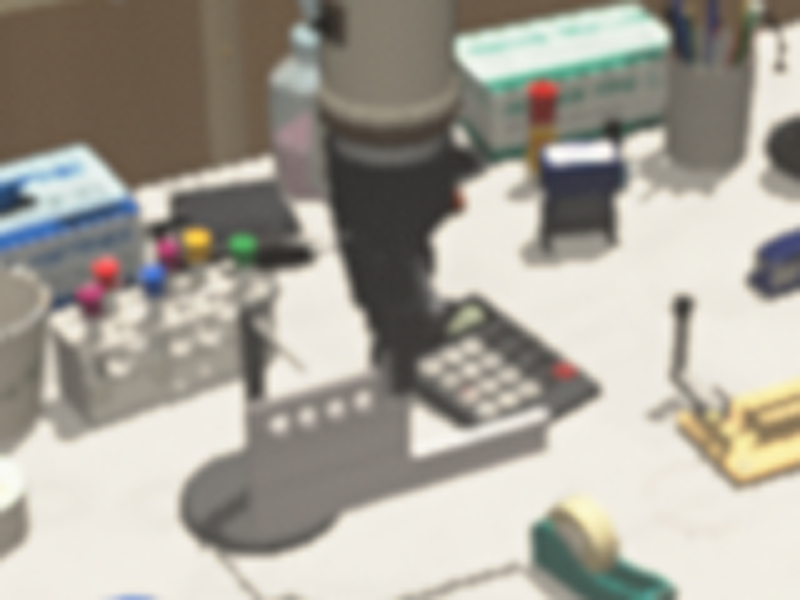

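View pics/s12z.png

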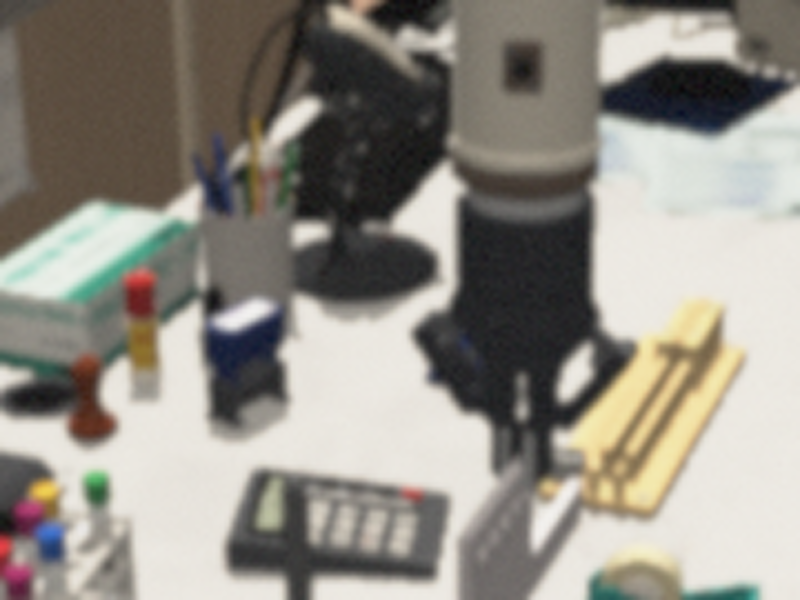

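View pics/w12z.png

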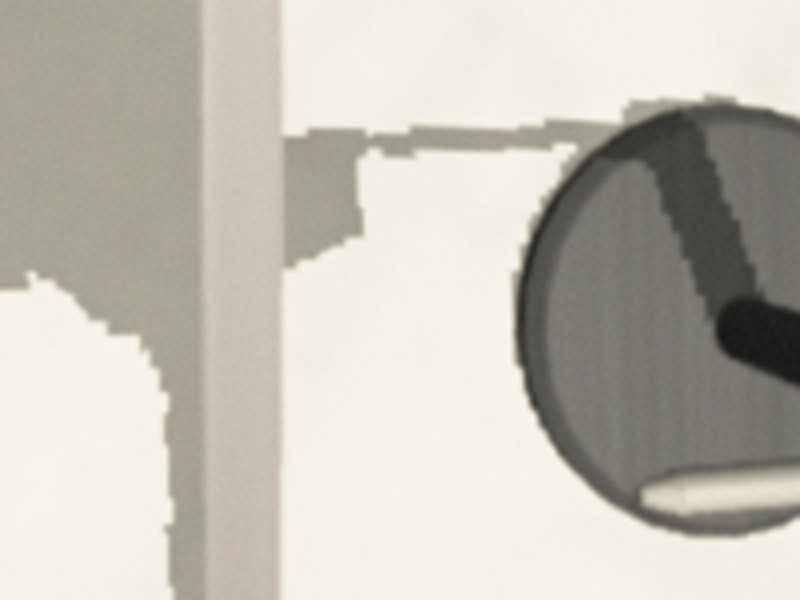

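The peg is clear in the wrist view, from its tip at (420,184) to about (522,177) by the post. The plate's front top end is at (320,56). I'll compute the alignment.

Run:
```python
from h import *
w=load("wrist"); zoom(w,400,110,560,230,"w12p"); zoom(w,280,30,360,90,"w12f")
s=load("side"); zoom(s,290,190,350,235,"s12p")
for n,p,z in [("tip",(420,184.2),.15),("peg near post",(522,177),.15),("foot c",(440.5,140),.01),
 ("front top L",(311,56),.1718),("front top R",(330.5,56),.1718),("mid L",(310.5,180),.1718),("mid R",(330,180),.1718)]:
    print(n,onz(w,*p,z))
```

```text
w12p scale 5.0 orig 400 110
w12f scale 10.0 orig 280 30
s12p scale 13.333333333333334 orig 290 190
tip [0.5425 0.2569 0.15  ]
peg near post [0.6063 0.26   0.15  ]
foot c [0.6088 0.2627 0.01  ]
front top L [0.4902 0.3166 0.1718]
front top R [0.4979 0.3163 0.1718]
mid L [0.4882 0.2659 0.1718]
mid R [0.4963 0.2656 0.1718]
```

View pics/w12p.png

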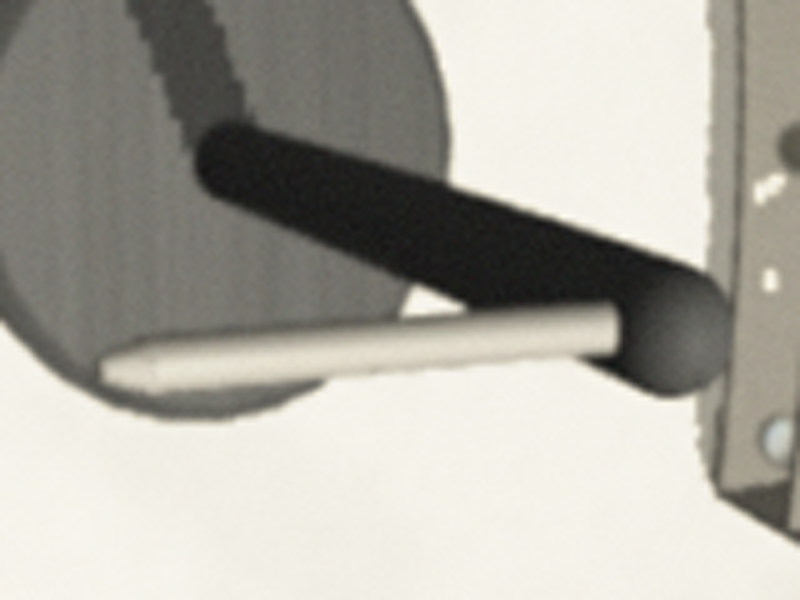

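View pics/w12f.png

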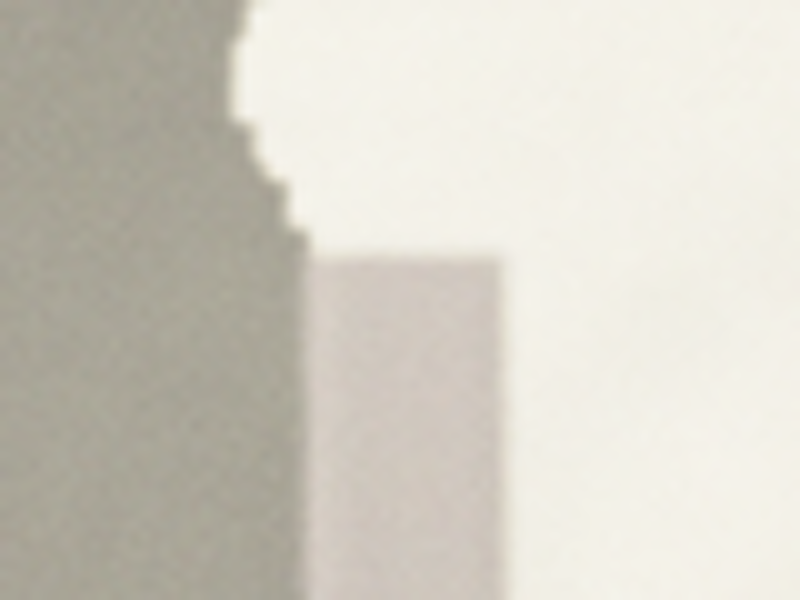

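View pics/s12p.png

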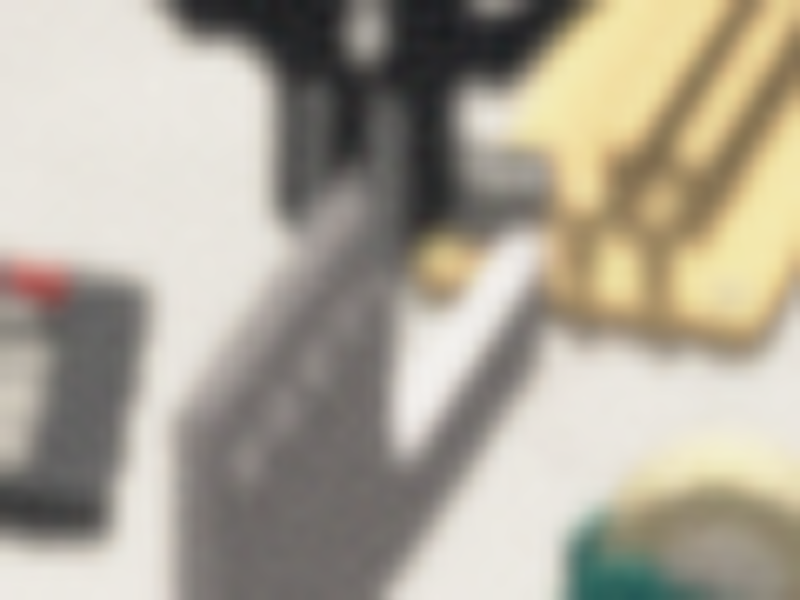

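Run:
```python
from h import *
w=load("wrist"); o,R,p=tool()
tip=onz(w,420.6,184,.15); end=onz(w,400+618/5,110+328/5,.15); print(tip,end,np.linalg.norm(end-tip))
d=(end-tip)/np.linalg.norm(end-tip); print("peg slope",d[1]/d[0], np.degrees(np.arctan2(d[1],d[0])))
f=(onz(w,311,55.7,.1718)+onz(w,330.5,55.7,.1718))/2; print("front",f)
ex=R[:,0]; hole=f-ex*.0745; hole[2]=.1548; print("hole",hole, "in tool",R.T@(hole-p))
# level check in scene: predicted corners vs seen
c=load("scene"); s=load("side")
P=lambda x,z: p+R@np.array([-.0095+x,0,0])+np.array([0,0,-.2507+z])
for n,x,z in [("front top",.105,.095),("front bot",.105,0),("tail top end",-.095,.028),("tail bot end",-.095,0),("hole1",.0845,.078),("hole4",.0305,.078)]:
    a=proj(c,P(x,z)); b=proj(s,P(x,z)); print(n,"scene zoom",(a-[220,140])*5,"side zoom",(b-[200,100])*4.444)
```

```text
[0.5428 0.257  0.15  ] [0.6074 0.2609 0.15  ] 0.0647435287802563
peg slope 0.06029900695066092 3.4507004397390415
front [0.494  0.3166 0.1718]
hole [0.4919 0.2421 0.1548] in tool [0.0201 0.0002 0.1729]
front top scene zoom [240.03  402.872] side zoom [459.5675 537.1067]
front bot scene zoom [248.2697 531.2791] side zoom [459.6665 687.8751]
tail top end scene zoom [541.6629 406.7011] side zoom [573.3781 477.3942]
tail bot end scene zoom [540.8392 442.5212] side zoom [572.329  517.0022]
hole1 scene zoom [274.0437 417.336 ] side zoom [472.9406 546.4344]
hole4 scene zoom [357.8511 393.5141] side zoom [506.3472 500.1958]
```

Run:
```python
from h import *
o,R,p=tool()
tip=np.array([.5428,.257,.15]); d=np.array([np.cos(.0602),np.sin(.0602),0])
Rn_=R@Rn.from_rotvec([0,0,np.radians(-5)]).as_matrix(); print(Rn_)
for k in (-.016,.030):
    t=tip+d*k; t[2]=.1495
    q=t-Rn_@np.array([.0205,0,.1729]); print(k,q,"offset mm",R.T@(q-p)*1000)
```

```text
[[-0.0585  0.9983  0.0001]
 [ 0.9983  0.0585 -0.0003]
 [-0.0003  0.0001 -1.    ]]
-0.016 [0.528  0.2356 0.3224] offset mm [14.6058 36.5066  5.2951]
0.03 [0.5739 0.2384 0.3224] offset mm [18.6911 82.3249  5.2984]
```

>>> drive_tool --offset '[[4, 8, 2], [8, 18, 4], [12, 28, 5], [14.5, 36, 5.5], [14.5, 36, 5.5], [14.5, 36, 5.5], [14.5, 36, 5.5], [14.5, 36, 5.5]]' --twist '[[0, 0, -2], [0, 0, -4], [0, 0, -5], [0, 0, -5], [0, 0, -5], [0, 0, -5], [0, 0, -5], [0, 0, -5]]' --claw '[0, 0, 0, 0, 0, 0, 0, 0]'

```text
time: 16.35
ee_pos: [0.527, 0.2364, 0.3223]
ee_rot: [0.0, 0.686, 0.728, -0.0]
contact_force: [0.0, 0.4, -1.5]
grip_width: 0.0058
```

Run:
```python
from h import *
show()
w=cam("wrist","w13"); zoom(w,290,40,490,190,"w13z")
c=cam("scene"); zoom(c,220,160,340,250,"c13z")
```

```text
t 16.35 p [0.527  0.2364 0.3223] tip [0.527  0.2364 0.1493] F [ 0.0245  0.4458 -1.5063] g 0.005801117555697488
[[-0.0601  0.9982  0.0001]
 [ 0.9982  0.0601 -0.0002]
 [-0.0002  0.0001 -1.    ]]
j [ 0.1626  0.579  -0.8403  1.8002  0.5083  0.9935 -0.824 ]
w13z scale 4.0 orig 290 40
c13z scale 6.666666666666667 orig 220 160
```

View pics/w13z.png

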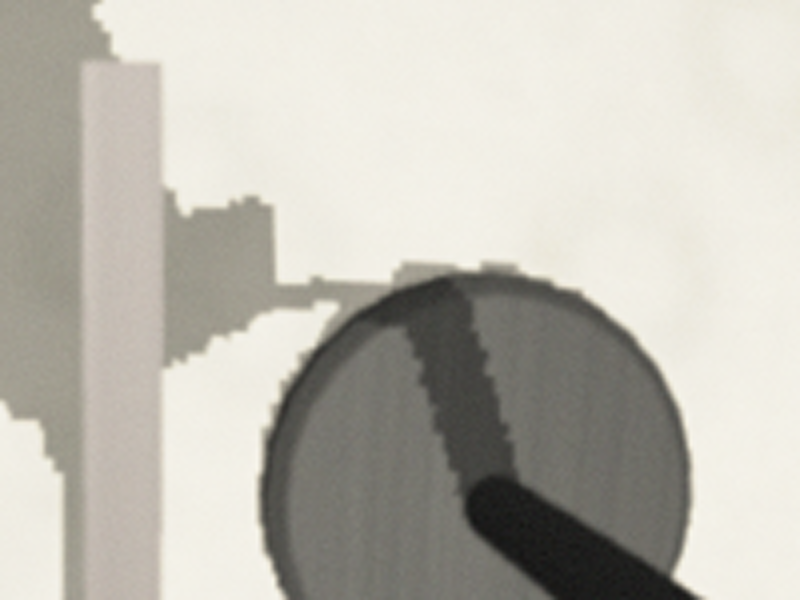

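View pics/c13z.png

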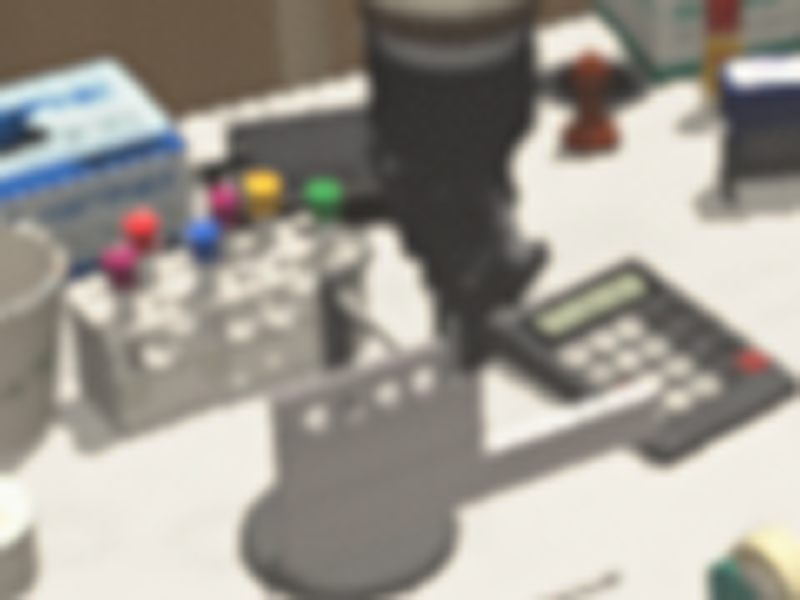

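Run:
```python
from h import *
w=load("wrist"); zoom(w,290,130,490,280,"w13y")
```

```text
w13y scale 4.0 orig 290 130
```

View pics/w13y.png

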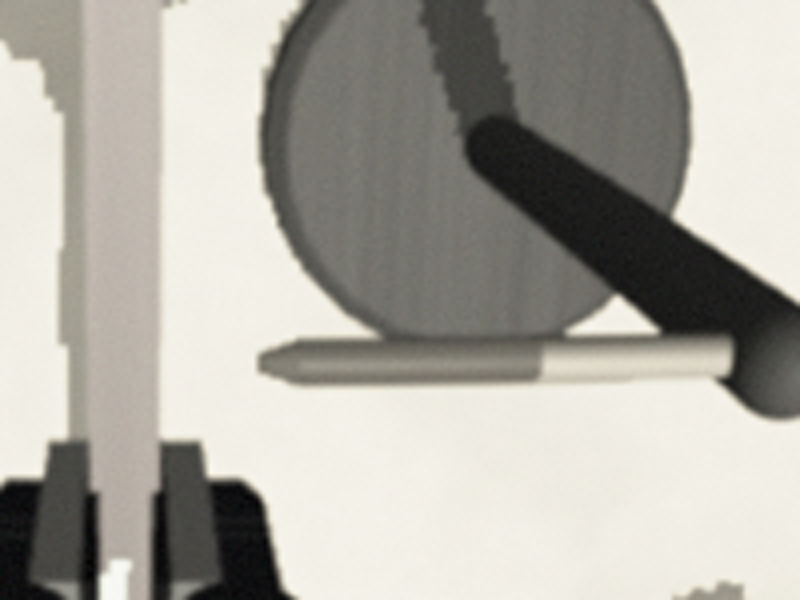

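The peg tip is at (354.5,220.5), it meets the post at (473,218.7), and it is square to the plate. The plate's front top end is at v=55.8 and its step end at about (320,269.5).

Run:
```python
from h import *
w=load("wrist"); o,R,p=tool()
T=lambda q:(R.T@(q-p))*1000
for zt in (.1699,.1666):
  f=onz(w,320.3,55.75,zt); st=onz(w,319.5,269.5,zt); print(zt,"front",T(f),"step",T(st),"len",np.linalg.norm(f-st))
for z in (.15,.147):
  a=onz(w,354.5,220.5,z); b=onz(w,473,218.7,z); print("tip",a,T(a),"end",T(b),np.linalg.norm(b-a))
```

```text
0.1699 front [ 94.8145  -0.3553 152.419 ] step [  3.8934  -0.8331 152.431 ] len 0.09092233066546275
0.1666 front [ 95.3347  -0.3622 155.7189] step [  1.9428  -0.853  155.7312] len 0.09339319140154109
tip [0.5423 0.2572 0.15  ] [ 19.8788  16.3396 172.3326] end [ 19.8445  80.98   172.3468] 0.0646404331123962
tip [0.5427 0.2561 0.147 ] [ 18.6945  16.6886 175.3328] end [ 18.6595  82.7011 175.3473] 0.06601252235169255
```

Hole 4 sits about 1.2 mm to the +x side of the peg axis in tool axes. I'll shift by that and advance slowly onto the tip.

>>> drive_tool --offset '[[-1.2, 2, 0], [-1.2, 6, 0], [-1.2, 10, 0], [-1.2, 13, 0], [-1.2, 16, 0], [-1.2, 19, 0], [-1.2, 22, 0], [-1.2, 24, 0]]' --twist '[[0, 0, 0], [0, 0, 0], [0, 0, 0], [0, 0, 0], [0, 0, 0], [0, 0, 0], [0, 0, 0], [0, 0, 0]]' --claw '[0, 0, 0, 0, 0, 0, 0, 0]'

```text
time: 17.45
ee_pos: [0.5514, 0.2367, 0.3222]
ee_rot: [0.0, 0.686, 0.728, 0.0]
contact_force: [0.5, -0.1, -0.9]
grip_width: 0.006
```

Run:
```python
from h import *
show()
w=cam("wrist","w14"); zoom(w,270,130,470,280,"w14z")
c=cam("scene"); zoom(c,220,160,340,250,"c14z")
```

```text
t 17.45 p [0.5514 0.2367 0.3222] tip [0.5515 0.2367 0.1492] F [ 0.4979 -0.1397 -0.859 ] g 0.005964904064495591
[[-0.0599  0.9982  0.0001]
 [ 0.9982  0.0599  0.    ]
 [ 0.      0.0001 -1.    ]]
j [ 0.1532  0.6135 -0.8262  1.7435  0.5206  1.0181 -0.8049]
w14z scale 4.0 orig 270 130
c14z scale 6.666666666666667 orig 220 160
```

View pics/w14z.png

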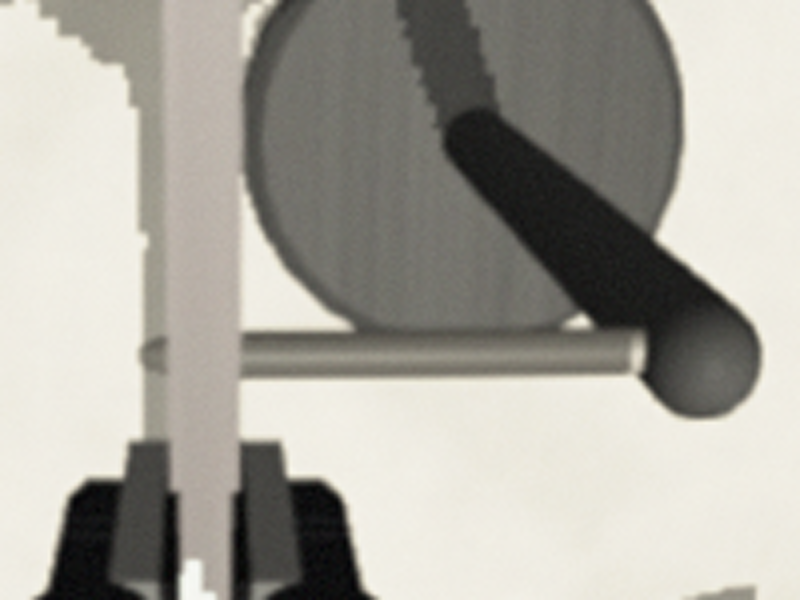

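View pics/c14z.png

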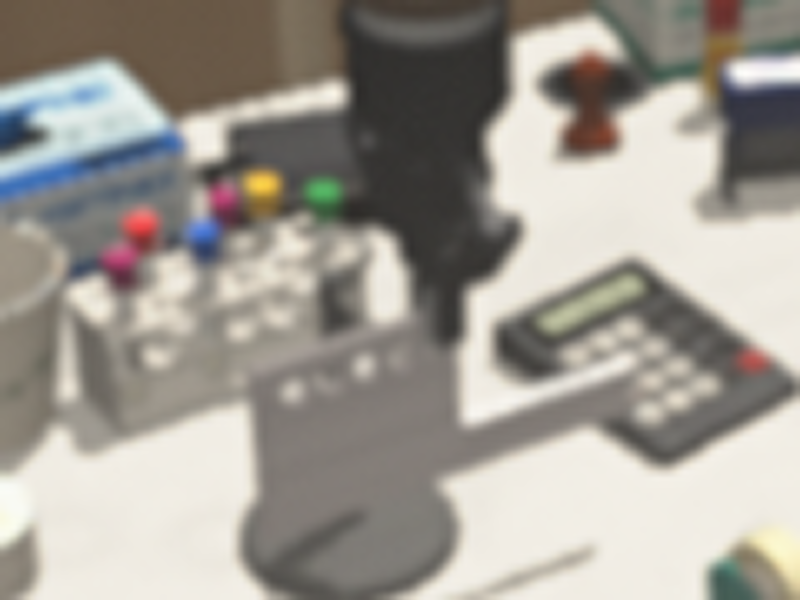

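The peg tip now shows on the robot side of the plate at (307,219), with no contact force, so hole 4 is threaded. Sliding it farther on.

>>> drive_tool --offset '[[0, 4, 0], [0, 8, 0], [0, 12, 0], [0, 16, 0], [0, 20, 0], [0, 23, 0], [0, 23, 0], [0, 23, 0]]' --twist '[[0, 0, 0], [0, 0, 0], [0, 0, 0], [0, 0, 0], [0, 0, 0], [0, 0, 0], [0, 0, 0], [0, 0, 0]]' --claw '[0, 0, 0, 0, 0, 0, 0, 0]'

```text
time: 18.55
ee_pos: [0.574, 0.2381, 0.3222]
ee_rot: [-0.0, 0.686, 0.728, -0.0]
contact_force: [-1.4, -0.1, -0.9]
grip_width: 0.0061
```

>>> drive_tool --offset '[[0, 0, 0.5], [0, 0, 1], [0, 0, 1.5], [0, 0, 2], [0, 0, 2.5], [0, 0, 2.5], [0, 0, 2.5], [0, 0, 2.5]]' --twist '[[0, 0, 0], [0, 0, 0], [0, 0, 0], [0, 0, 0], [0, 0, 0], [0, 0, 0], [0, 0, 0], [0, 0, 0]]' --claw '[0, 0, 0, 0, 0, 0, 0, 0]'

```text
time: 19.55
ee_pos: [0.5742, 0.2381, 0.3198]
ee_rot: [0.0, 0.686, 0.728, 0.0]
contact_force: [-0.0, -0.6, -1.1]
grip_width: 0.006
```

Run:
```python
from h import *
show()
w=cam("wrist","w15"); zoom(w,250,130,450,280,"w15z")
c=cam("scene"); zoom(c,220,160,340,250,"c15z")
```

```text
t 19.55 p [0.5742 0.2381 0.3198] tip [0.5742 0.2381 0.1468] F [-0.0181 -0.5916 -1.0815] g 0.006012231319851837
[[-0.06    0.9982  0.0001]
 [ 0.9982  0.06    0.0001]
 [ 0.0001  0.0001 -1.    ]]
j [ 0.1403  0.6488 -0.8118  1.6896  0.5338  1.0386 -0.7896]
w15z scale 4.0 orig 250 130
c15z scale 6.666666666666667 orig 220 160
```

View pics/w15z.png

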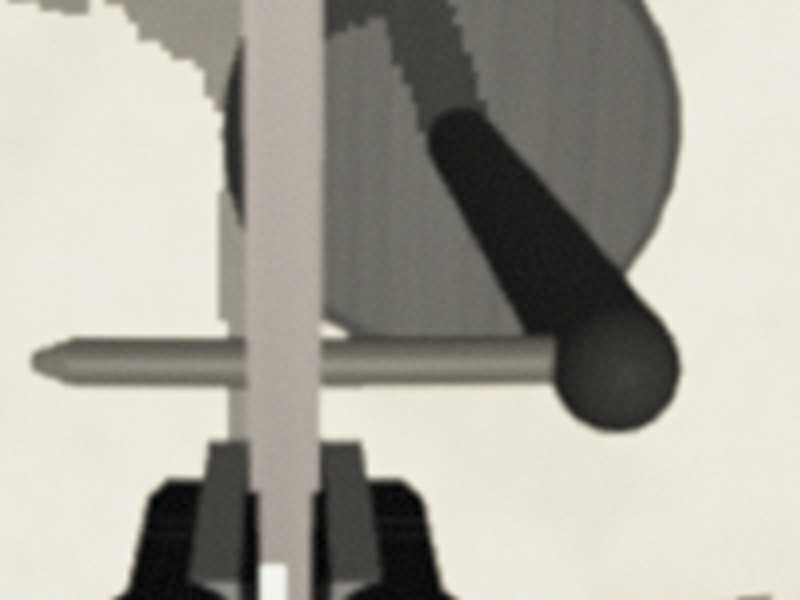

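View pics/c15z.png

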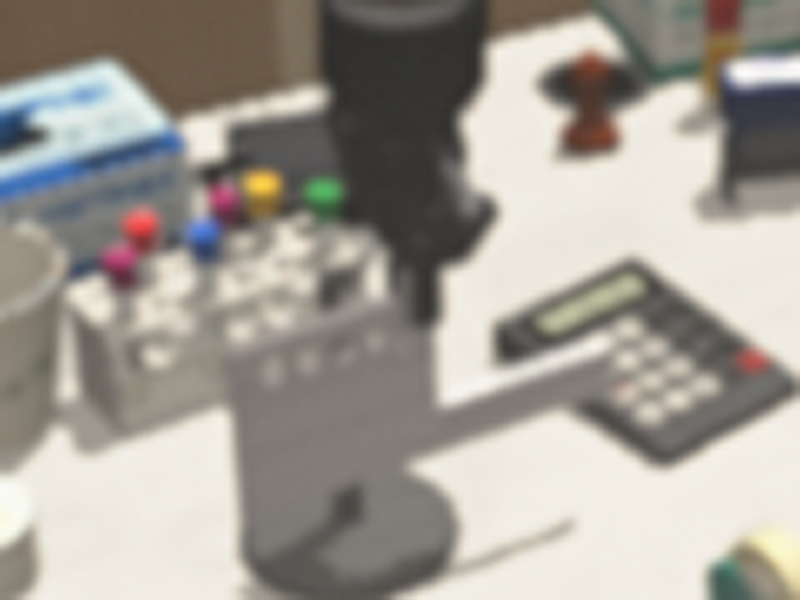

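The peg passes through the plate with its tip well out, at (258,220), and the plate is about halfway along it. Lowering the last millimetre.

>>> drive_tool --offset '[[0, 0, 0.4], [0, 0, 0.8], [0, 0, 1.2], [0, 0, 1.2], [0, 0, 1.2], [0, 0, 1.2], [0, 0, 1.2], [0, 0, 1.2]]' --twist '[[0, 0, 0], [0, 0, 0], [0, 0, 0], [0, 0, 0], [0, 0, 0], [0, 0, 0], [0, 0, 0], [0, 0, 0]]' --claw '[0, 0, 0, 0, 0, 0, 0, 0]'

```text
time: 20.65
ee_pos: [0.5743, 0.2381, 0.3189]
ee_rot: [0.0, 0.686, 0.728, 0.0]
contact_force: [-1.7, -1.5, 5.4]
grip_width: 0.0061
```

The force rose to +5.4 N upward, so the plate now rests on the peg. Easing off 0.8 mm and opening a little.

>>> drive_tool --offset '[[0, 0, -0.8], [0, 0, -0.8], [0, 0, -0.8], [0, 0, -0.8], [0, 0, -0.8], [0, 0, -0.8], [0, 0, -0.8], [0, 0, -0.8]]' --twist '[[0, 0, 0], [0, 0, 0], [0, 0, 0], [0, 0, 0], [0, 0, 0], [0, 0, 0], [0, 0, 0], [0, 0, 0]]' --claw '[0, 0, 0.12, 0.15, 0.2, 0.24, 0.27, 0.3]'

```text
time: 21.65
ee_pos: [0.5742, 0.2381, 0.3193]
ee_rot: [0.0, 0.686, 0.728, 0.0]
contact_force: [0.9, 0.2, -0.1]
grip_width: 0.0258
```

Run:
```python
from h import *
show()
w=cam("wrist","w16"); zoom(w,220,40,460,280,"w16z")
c=cam("scene"); zoom(c,220,160,340,250,"c16z")
```

```text
t 21.65 p [0.5742 0.2381 0.3193] tip [0.5742 0.238  0.1463] F [ 0.9218  0.248  -0.1148] g 0.02575200615675763
[[-0.0599  0.9982  0.0001]
 [ 0.9982  0.0599 -0.    ]
 [-0.      0.0001 -1.    ]]
j [ 0.1402  0.6493 -0.8115  1.6899  0.5342  1.038  -0.7899]
w16z scale 2.5 orig 220 40
c16z scale 6.666666666666667 orig 220 160
```

View pics/w16z.png

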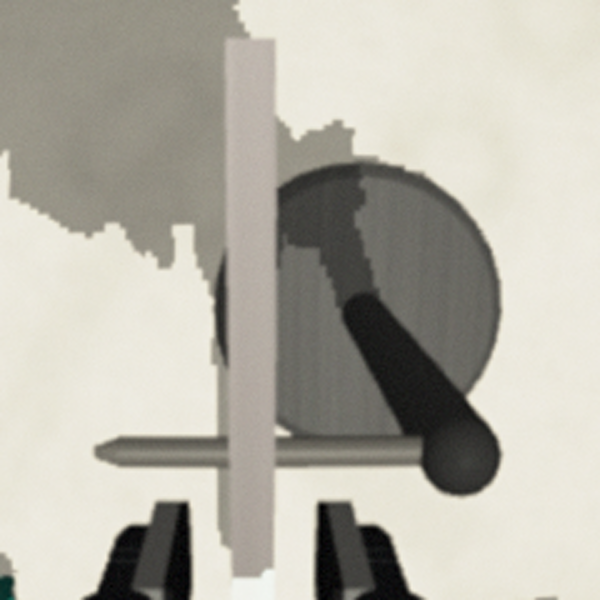

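View pics/c16z.png

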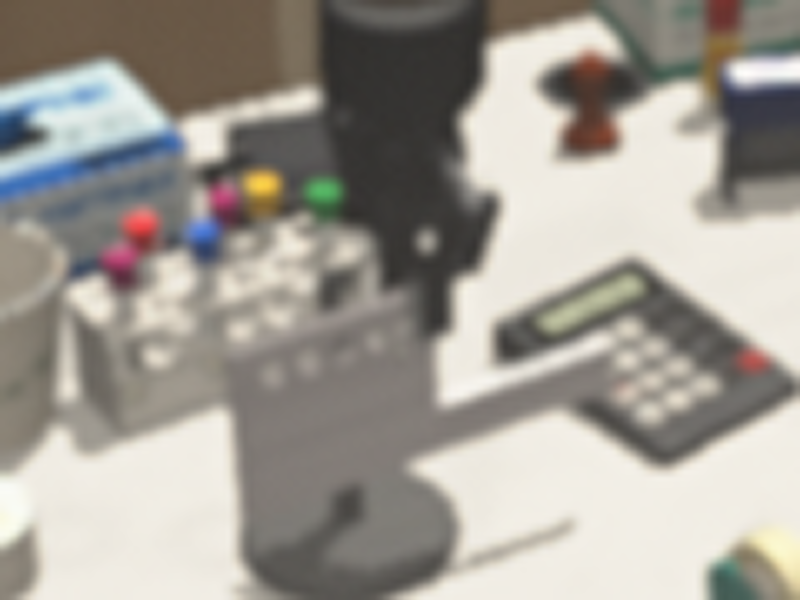

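The plate hangs still and square between the open fingers, which are at zoom (165,540) and (340,540). Withdrawing straight up.

>>> drive_tool --offset '[[0, 0, -5], [0, 0, -15], [0, 0, -30], [0, 0, -50], [0, 0, -80], [0, 0, -110], [0, 0, -120], [0, 0, -120]]' --twist '[[0, 0, 0], [0, 0, 0], [0, 0, 0], [0, 0, 0], [0, 0, 0], [0, 0, 0], [0, 0, 0], [0, 0, 0]]' --claw '[0.32, 0.32, 0.32, 0.32, 0.32, 0.32, 0.32, 0.32]'

```text
time: 22.75
ee_pos: [0.5742, 0.2382, 0.4402]
ee_rot: [0.001, 0.686, 0.728, 0.001]
contact_force: [-0.5, -0.1, -1.1]
grip_width: 0.0273
```

Run:
```python
from h import *
show()
w=cam("wrist","w17"); zoom(w,220,60,460,240,"w17z")
c=cam("scene","c17"); zoom(c,220,160,420,260,"c17z")
s=cam("side"); zoom(s,200,130,400,280,"s17z")
```

```text
t 22.75 p [0.5742 0.2382 0.4402] tip [0.5745 0.2382 0.2672] F [-0.5236 -0.0682 -1.1128] g 0.027280005059822372
[[-0.0599  0.9982  0.0017]
 [ 0.9982  0.0599  0.0003]
 [ 0.0002  0.0017 -1.    ]]
j [ 0.1901  0.5285 -0.8865  1.5772  0.4268  1.2391 -0.7101]
w17z scale 3.3333333333333335 orig 220 60
c17z scale 4.0 orig 220 160
s17z scale 4.0 orig 200 130
```

View pics/w17z.png

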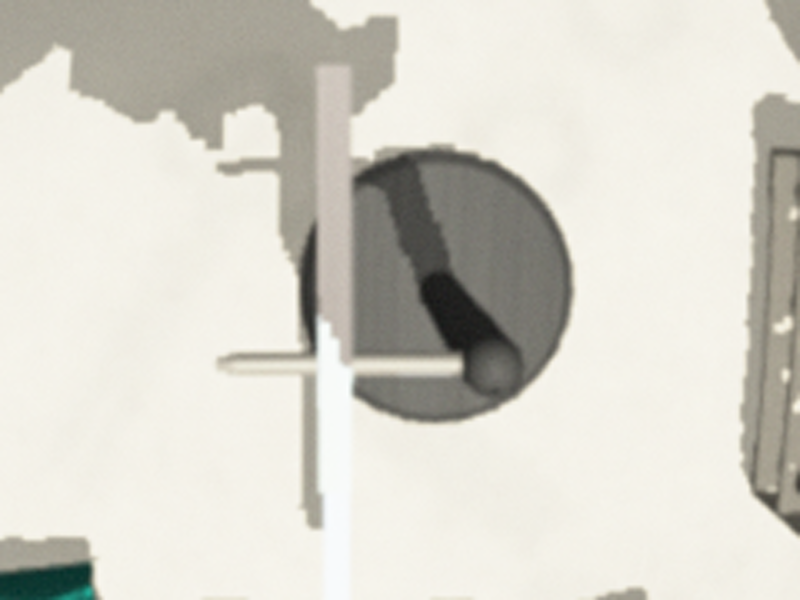

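View pics/c17z.png

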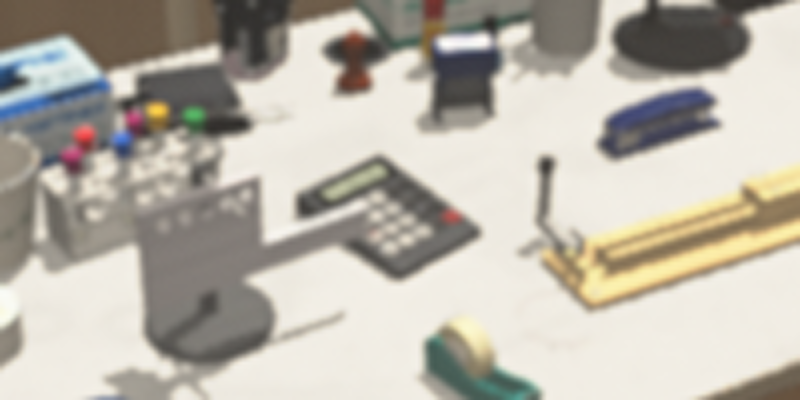

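View pics/s17z.png

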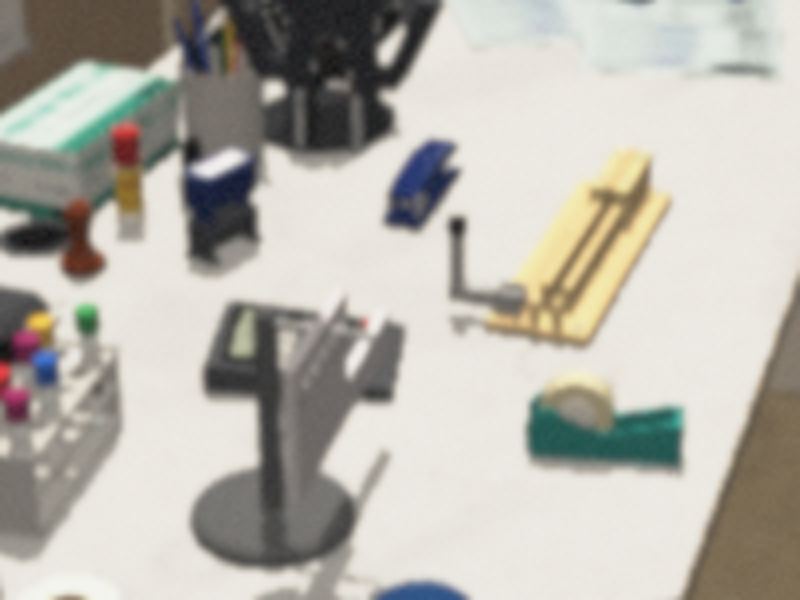

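The plate hangs on the peg, free of the fingers, and the stop knob is open. I'll check level numerically against a level plate hung by hole 4 (tip at wrist zoom (217,365), plate crossing near (335,362)).

Run:
```python
from h import *
c=load("scene"); s=load("side"); w=load("wrist")
zoom(c,250,195,330,255,"c17f")
h=np.array([.5737,.259,.1465]); ex=np.array([-.06,.998,0])
for tilt in (0,5):
  t=np.radians(tilt)
  for n,x,z in [("front top",.105,.095),("front bot",.105,0),("step top",0,.095),("tail top end",-.095,.028),("tail bot end",-.095,0)]:
    dx,dz=x-.0305,z-.078
    P=h+ex*(dx*np.cos(t)-dz*np.sin(t))+np.array([0,0,dx*np.sin(t)+dz*np.cos(t)])
    print(tilt,n,(proj(c,P)-[250,195])*10)
```

```text
c17f scale 10.0 orig 250 195
0 front top [ 31.5104 165.111 ]
0 front bot [ 52.7269 416.135 ]
0 step top [338.0139  65.0198]
0 tail top end [599.2006 152.7563]
0 tail bot end [599.45   222.5485]
5 front top [ 35.3554 145.7172]
5 front bot [ 32.2592 405.4834]
5 step top [342.1587  71.0733]
5 tail top end [586.7554 184.0908]
5 tail bot end [580.8459 255.3864]
```

View pics/c17f.png

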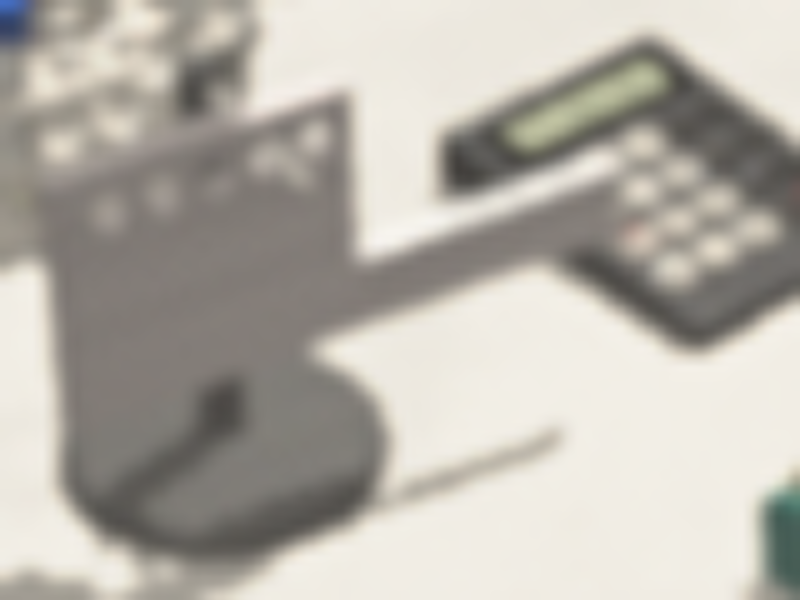

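Run:
```python
from h import *
c=load("scene")
ex=np.array([-.06,.998,0]); ny=np.array([-.998,-.06,0])
h=np.array([.5737,.259,.1465])+ny*.004
for tilt in (-4,0,4):
  t=np.radians(tilt)
  for n,x,z in [("front top",.105,.095),("step top",0,.095),("notch",0,.028),("tail top end",-.095,.028),("tail bot end",-.095,0),("bot 0",0,0),("hole1",.0845,.078),("hole5",.0125,.078)]:
    dx,dz=x-.0305,z-.078
    P=h+ex*(dx*np.cos(t)-dz*np.sin(t))+np.array([0,0,dx*np.sin(t)+dz*np.cos(t)])
    print(tilt,n,(proj(c,P)-[250,195])*10)
im=c["color"][195:255,250:330,::-1]
im=cv2.resize(im,None,fx=10,fy=10,interpolation=cv2.INTER_CUBIC)
cv2.imwrite("pics/c17e.png",cv2.convertScaleAbs(im,alpha=2.2,beta=-180))
```

```text
-4 front top [ 35.5252 186.8447]
-4 step top [340.4507  66.5662]
-4 notch [360.3448 237.8742]
-4 tail top end [613.806  133.3005]
-4 tail bot end [618.9472 201.6203]
-4 bot 0 [368.3545 306.845 ]
-4 hole1 [103.4865 207.5317]
-4 hole5 [310.5147 124.8991]
0 front top [ 37.3531 171.5077]
0 step top [344.2391  71.02  ]
0 notch [351.169 246.895]
0 tail top end [605.5649 158.5996]
0 tail bot end [605.7513 228.4563]
0 bot 0 [353.9645 317.8426]
0 hole1 [102.339  197.5158]
0 hole5 [310.7876 128.2034]
4 front top [ 40.3046 155.9878]
4 step top [347.6078  75.8234]
4 notch [341.554 255.439]
4 tail top end [595.7687 183.7307]
4 tail bot end [591.0197 254.832 ]
4 bot 0 [339.1068 328.0491]
4 hole1 [101.9684 187.2114]
4 hole5 [310.8122 131.587 ]
```

View pics/c17e.png

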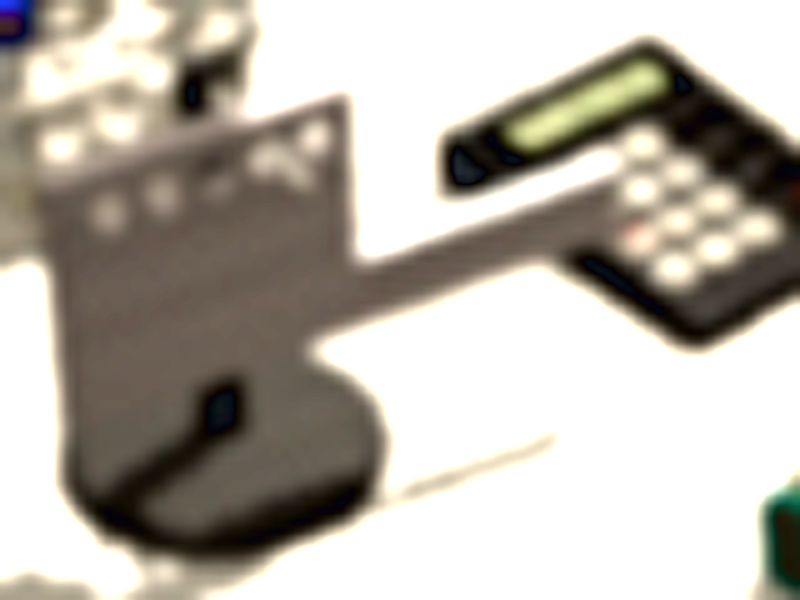

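Level to within about 2°: hole 1→5 slope is 75 px seen against 69 predicted level. One stillness check, then I hand in.

Run:
```python
from h import *
old=load("wrist")["color"].astype(int); c0=load("scene")["color"].astype(int)
for _ in range(6): viewer.read_camera("wrist")
w=cam("wrist")["color"].astype(int); c1=cam("scene")["color"].astype(int)
print("wrist diff max roi",np.abs(w-old)[60:240,270:360].mean(),"scene",np.abs(c1-c0)[195:255,250:330].mean())
show()
print(env.finish_job())
```

```text
wrist diff max roi 3.921934156378601 scene 0.37
t 23.3 p [0.5741 0.2381 0.4391] tip [0.5741 0.2381 0.2661] F [ 0.7665  0.8173 -1.0677] g 0.027417492540061005
[[-0.0601  0.9982 -0.0004]
 [ 0.9982  0.0601 -0.0001]
 [-0.     -0.0004 -1.    ]]
j [ 0.1898  0.5301 -0.8861  1.5778  0.4269  1.2392 -0.7101]
the job is handed in; nothing more can be done
None
```

I finished the job and handed it in at 23.3 s of the 64 s allowed; no verdict was reported. The plate hangs on the peg by hole 4 and the gripper is clear of it.

- **Stop bolt:** I pushed it back about 28 mm, by the cap's position before and after. In the last pictures its knob was still in the open position.
- **Drawing the plate:** A shut fingertip behind the step drew it level until its tail was about 9 to 12 mm out from under the cover.
- **Hanging:** I gripped the top edge near the step and lifted the plate out. Hole 4 went onto the peg with no noticeable contact force. I lowered the plate until it rested on the peg (+5.4 N), eased off, opened the fingers and withdrew straight up.

**Last checks:**
- **Level:** The plate is level to about 2°. The two estimates differed in sign, about −1.7° from the row of holes and about +1.5° from the tail.
- **Position on the peg:** It sits about half-way along the peg and square to it.
- **Stillness:** The scene camera showed no movement over the last half second. The wrist picture differed slightly (mean 3.9 grey levels). I put that down to the arm still settling about 1 mm, but did not check it separately.
- **Bystanders:** The calculator, stapler and tape dispenser look unmoved. The jar and label roll were not measured again, but the arm passed well clear of them.

**Disagreement:** The wrist camera measured the peg's free length as 64.7 mm against the stated 63 mm, so I used the given peg height.

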